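Blow the dust off both sides of the plaster dies

TASK

Blow the plaster dust off every loose yellow die standing on the bench: with the turntable at its home stop (the red pin at the red post) and all the dies standing on its marks, one to a mark, broad sides square to the row, press the canister's cap fully down for a moment and let it come up again; then swing the turntable by its pin to the far stop so that the dies' other sides meet the nozzle, dies still on their marks, and press and release the cap again. Finally stand all the dies upright in the pink tray, and leave the dappen holder, the burr guard and the bronze weight where they are.

Things in the scene. Friction and masses are not known exactly. Their poses are not given: they have to be found in the camera images.
- die0_c (a point): centre (half-way up, 32.5 mm above its underside) of a loose yellow plaster die: a plaster block 46 mm (its x) by 40 mm (its y) on a dark steel foot 60 mm (x) by 56 mm (y) and 12 mm thick, the block reaching up to 46 mm, with a round tooth stump (34 mm across, 20 mm high) on top, 65 mm high in all, about 300 g. z is up; its two broad sides face its +y and -y. The three dies are alike; one of them may be absent. Grip the block above the foot, across its 40 mm.
- die1_c (a point): centre (half-way up, 32.5 mm above its underside) of a loose yellow plaster die: a plaster block 46 mm (its x) by 40 mm (its y) on a dark steel foot 60 mm (x) by 56 mm (y) and 12 mm thick, the block reaching up to 46 mm, with a round tooth stump (34 mm across, 20 mm high) on top, 65 mm high in all, about 300 g. z is up; its two broad sides face its +y and -y. The three dies are alike; one of them may be absent. Grip the block above the foot, across its 40 mm.
- die2_c (a point): centre (half-way up, 32.5 mm above its underside) of a loose yellow plaster die: a plaster block 46 mm (its x) by 40 mm (its y) on a dark steel foot 60 mm (x) by 56 mm (y) and 12 mm thick, the block reaching up to 46 mm, with a round tooth stump (34 mm across, 20 mm high) on top, 65 mm high in all, about 300 g. z is up; its two broad sides face its +y and -y. The three dies are alike; one of them may be absent. Grip the block above the foot, across its 40 mm.
- die0: the same die as die0_c, origin at the centre of its underside
- die1: the same die as die1_c, origin at the centre of its underside
- die2: the same die as die2_c, origin at the centre of its underside
- turntable (a joint): angle of the turntable, rad: 0 at the home stop (red pin at the red stop post), 3.14 at the far stop (red pin at the black stop post), half a turn away; it grows anticlockwise seen from above, so the pin travels round the side away from the canister. It turns freely with light friction (0.1 N m) and stays where it is left.
- axis (a point): centre of the turntable's top face, on its vertical axis: an aluminium disc 250 mm across whose top is 40 mm above the bench. Axes turn with the disc: x runs along the row of three marks, from the pin's end to the other end; z up
- mark0 (a point): centre of dark rectangular mark 0 (62 by 58 mm) on the turntable's top face, next to the pin; same axes as axis. The marks are 70 mm apart in one straight row across the disc, long sides along the row (x)
- mark1 (a point): centre of dark rectangular mark 1 (62 by 58 mm) on the turntable's top face, the middle one, on the axis; same axes as axis. The marks are 70 mm apart in one straight row across the disc, long sides along the row (x)
- mark2 (a point): centre of dark rectangular mark 2 (62 by 58 mm) on the turntable's top face, farthest from the pin; same axes as axis. The marks are 70 mm apart in one straight row across the disc, long sides along the row (x)
- pin_mid (a point): grip point of the red upright handle pin at the turntable's rim, 131 mm from the axis, in line with the marks: 18 mm thick, its top 20 mm above this point and 94 mm above the bench; it turns with the disc
- cap (a joint): how far the canister's nozzle cap is pressed, m: 0 up, 0.008 fully down; a spring holds it up (3 N at the start, about 10 N fully down)
- cap_top (a point): centre of the top face of the white nozzle cap (40 mm across, 142 mm above the bench when up), to be pressed straight down. It sits on the blue compressed-air canister (66 mm across), which a spring clip on a steel bracket holds fixed, 215 mm from the turntable's axis; its thin red straw points at the middle of the turntable, square to the row of marks at either stop
- tray: fixed pink acrylic tray 280 mm (its x) by 150 mm (its y), walls 5 mm thick and 24 mm high, floor 5 mm thick; origin at the centre of its underside, z up
- dappen: loose chrome dappen holder, 60 mm across, 40 mm high; origin under its centre. To be left alone
- guard: loose matte grey burr guard, a bent channel 90 by 50 mm, 58 mm high; origin under its centre. To be left alone
- weight: loose small bronze weight, 48 mm across, 60 mm high; origin under its centre. To be left alone
Things that resemble listed ones, but are neither listed nor needed, are in the scene too. Leave any green or purple look-alike of the die2 alone.

How it is judged (in metres and radians):
On the way, in this order (a step that is already met when the one before it is completed fails the run):
1. turntable at its home stop, every die upright on a mark and square to the row, cap up (value of joint turntable below 0.1 rad and value of joint cap below 0.002 m and (horizontal distance between die0_c and mark0 below 0.018 m or horizontal distance between die0_c and mark1 below 0.018 m or horizontal distance between die0_c and mark2 below 0.018 m) and height (world z) of die0_c between 0.065 and 0.085 m and angle between each of die0_c, die1_c, die2_c's own z axis and vertical below 0.15 rad and angle between the x axis of each of die0_c, die1_c, die2_c and the x axis of axis, either way round below 0.25 rad and (horizontal distance between die1_c and mark0 below 0.018 m or horizontal distance between die1_c and mark1 below 0.018 m or horizontal distance between die1_c and mark2 below 0.018 m) and height (world z) of die1_c between 0.065 and 0.085 m and (horizontal distance between die2_c and mark0 below 0.018 m or horizontal distance between die2_c and mark1 below 0.018 m or horizontal distance between die2_c and mark2 below 0.018 m) and height (world z) of die2_c between 0.065 and 0.085 m), for 0.2 s.
2. cap pressed fully down, dies on their marks, table at home (value of joint turntable below 0.1 rad and value of joint cap above 0.0065 m and (horizontal distance between die0_c and mark0 below 0.018 m or horizontal distance between die0_c and mark1 below 0.018 m or horizontal distance between die0_c and mark2 below 0.018 m) and height (world z) of die0_c between 0.065 and 0.085 m and angle between each of die0_c, die1_c, die2_c's own z axis and vertical below 0.15 rad and angle between the x axis of each of die0_c, die1_c, die2_c and the x axis of axis, either way round below 0.25 rad and (horizontal distance between die1_c and mark0 below 0.018 m or horizontal distance between die1_c and mark1 below 0.018 m or horizontal distance between die1_c and mark2 below 0.018 m) and height (world z) of die1_c between 0.065 and 0.085 m and (horizontal distance between die2_c and mark0 below 0.018 m or horizontal distance between die2_c and mark1 below 0.018 m or horizontal distance between die2_c and mark2 below 0.018 m) and height (world z) of die2_c between 0.065 and 0.085 m), for 0.1 s.
3. cap let up again (value of joint cap below 0.002 m), for 0.2 s.
4. turntable at its far stop, every die still on a mark and square, cap up (value of joint turntable above 3.04 rad and value of joint cap below 0.002 m and (horizontal distance between die0_c and mark0 below 0.018 m or horizontal distance between die0_c and mark1 below 0.018 m or horizontal distance between die0_c and mark2 below 0.018 m) and height (world z) of die0_c between 0.065 and 0.085 m and angle between each of die0_c, die1_c, die2_c's own z axis and vertical below 0.15 rad and angle between the x axis of each of die0_c, die1_c, die2_c and the x axis of axis, either way round below 0.25 rad and (horizontal distance between die1_c and mark0 below 0.018 m or horizontal distance between die1_c and mark1 below 0.018 m or horizontal distance between die1_c and mark2 below 0.018 m) and height (world z) of die1_c between 0.065 and 0.085 m and (horizontal distance between die2_c and mark0 below 0.018 m or horizontal distance between die2_c and mark1 below 0.018 m or horizontal distance between die2_c and mark2 below 0.018 m) and height (world z) of die2_c between 0.065 and 0.085 m), for 0.2 s.
5. cap pressed fully down, dies on their marks, table at the far stop (value of joint turntable above 3.04 rad and value of joint cap above 0.0065 m and (horizontal distance between die0_c and mark0 below 0.018 m or horizontal distance between die0_c and mark1 below 0.018 m or horizontal distance between die0_c and mark2 below 0.018 m) and height (world z) of die0_c between 0.065 and 0.085 m and angle between each of die0_c, die1_c, die2_c's own z axis and vertical below 0.15 rad and angle between the x axis of each of die0_c, die1_c, die2_c and the x axis of axis, either way round below 0.25 rad and (horizontal distance between die1_c and mark0 below 0.018 m or horizontal distance between die1_c and mark1 below 0.018 m or horizontal distance between die1_c and mark2 below 0.018 m) and height (world z) of die1_c between 0.065 and 0.085 m and (horizontal distance between die2_c and mark0 below 0.018 m or horizontal distance between die2_c and mark1 below 0.018 m or horizontal distance between die2_c and mark2 below 0.018 m) and height (world z) of die2_c between 0.065 and 0.085 m), for 0.1 s.
6. cap let up again (value of joint cap below 0.002 m), for 0.2 s.
At the end, for the whole second after the job is handed in: every die present stands upright (within 0.15 rad) on the floor of the pink tray, its centre between the walls, at rest; the cap is up (under 2 mm) (value of joint cap below 0.002 m and x of die0_c in the frame of tray between -0.135 and 0.135 m and y of die0_c in the frame of tray between -0.07 and 0.07 m and z of each of die0_c, die1_c, die2_c in the frame of tray below 0.048 m and angle between each of die0_c, die1_c, die2_c's own z axis and vertical below 0.15 rad and linear speed of each of die0, die1, die2 below 0.02 m/s and x of die1_c in the frame of tray between -0.135 and 0.135 m and y of die1_c in the frame of tray between -0.07 and 0.07 m and x of die2_c in the frame of tray between -0.135 and 0.135 m and y of die2_c in the frame of tray between -0.07 and 0.07 m); the robot touches nothing.
It fails at once if the chrome dappen holder is shifted by more than 30 mm or tipped (distance of dappen from where it was at the start of the episode above 0.03 m or angle between dappen's own z axis and vertical above 0.6 rad).
It fails at once if the grey burr guard is shifted by more than 30 mm or tipped (distance of guard from where it was at the start of the episode above 0.03 m or angle between guard's own z axis and vertical above 0.6 rad).
It fails at once if the bronze weight is shifted by more than 30 mm or tipped (distance of weight from where it was at the start of the episode above 0.03 m or angle between weight's own z axis and vertical above 0.6 rad).
Of die0, die1, die2 only 2 to 3 are there at a start; the rules pass over those that are not, and their reading is None.
At some moment in a run one of die0, die1, die2 may be knocked a few centimetres aside while the robot is not near it.
Once in a run the grip may slacken for a moment while it holds something.
It also fails if it takes over 210 s, if anything falls off the work surface, if the arm or the gripper's body presses on something with over 40 N, if the wrist force passes 120 N, or if a joint passes its speed limit or range.

ROBOT

A 6-joint arm with a two-finger parallel gripper is mounted at the origin on the work surface. World frame = base frame: x ahead of the robot, y to its left, z up, the work surface at z = 0. Lengths are in mm, angles in rad, forces in N, time in s.
With the tool pointing down it reaches from about 300 to 850 mm from the base axis. Payload 4.2 kg.
Tool frame: the origin (TCP) lies at the very end of the fingers, on their centre line; the grasp point (between the pads) lies 19 mm behind it; z points along the fingers, y is the line along which they close (so a half turn about z gives the same grasp; the last joint's range is limited). The gripper opens to 91 mm and grips with 3 to 60 N. Pads are 32 mm wide; open, the fingers measure 118 mm over their backs; the gripper's body (76 mm by 178 mm) begins 60 mm behind the grasp point.
Start: joints at [1.176, 0.32, 1.565, -0, 1.257, -0.02], TCP at [210.503, 535.1, 213.976] pointing down, gripper open.
Joint ranges: [-3.11, 3.11], [-0.84, 2.01], [0.21, 2.61], [-1.34, 4.49], [0.05, 2.63], [-2.56, 2.56]. Speed limits (rad/s): [2.57, 2.57, 3.14, 3.14, 3.14, 3.14].

INTERFACE

Orientations are given as a unit quaternion [w, x, y, z].
In Python, from workcell import env gives the robot as it stands.
- The arm moves only by the tool apply_moves, never from a script. Its argument "rows" is a list that holds one entry, the list of rows, each a list of 7 numbers: the gripper's target within -1 to 1 (fully open at 1, half-way at 0, shut at -1), then the shift along the tool's x, y, z in units of 50 mm (1.0 is 50 mm), then the turn, a rotation vector about the tool's x, y, z in degrees. In form: [[[claw, tx, ty, tz, ax, ay, az], ...]]. A call has 1 to 12 rows; each row is the pose to reach, as a shift and turn from the pose commanded when the call began, along the tool's axes at that moment; what a row does not reach only later rows make up. A row lasts 1/8 s, in which the tool goes at most 62.5 mm and 10.7 degrees, less where a joint would pass 70% of its speed; a pose out of reach is approached as far as the arm can. A call with a gripper value outside its range is refused whole. The fingers move at their own pace and stop on an object; "grip_force" is the grip in N (left out, the last holds). Time passes only in rows, so rows that repeat a pose let the fingers close. It gives the time, the measured TCP pose, the force, the opening and the grip force at its end, in the units of the state.
- env.observe(): the state, without advancing time (a new reading comes with each control period).
- env.capture(name): name is "scene" or "top" or "wrist"; returns the picture (400x640x3 uint8, red, green, blue); there is no depth.
- env.camera_model(name): a dict with "camera_matrix" (3x3 intrinsics, pixels), "R" (3x3) and "t" (3): a world point X has camera coordinates R X + t; the wrist camera has in their place "mount" (4x4, takes a point from camera to tool coordinates, whose origin is the TCP and whose axes are the flange's). Camera axes: x right, y down, z forward; pixel columns grow to the right and rows downward; lengths in mm; the calibration is good to about 2 mm. The wrist camera is an equidistant fisheye: a pixel r from the principal point sees the ray r / f radians off the axis. A picture is of the moment at which its call begins: read the wrist's pose just before it. camera_model takes no time and is no camera call.
- env.job_done(): hands the job in; it is judged then, once.
The state is a dict: "t": time; "joint_pos": joint angles; "qd": joint speeds; "joint_torque": joint torques, N m; "ee_pos": TCP position; "tcp_rot": TCP orientation; "ft_force": force on the tool from outside, world axes, zero at the start; "wrist_torque": the same for the moment, N m; "gripper_width": finger opening in mm; "grasp_force": force on a finger pad.
Only numpy, scipy, OpenCV 4.12 (cv2) and the standard library are available. Lean on these libraries where they do the work, as an engineer would, in place of code of your own. Each camera call takes 0.05 s, during which the arm holds its last target. There are 200 camera calls.

## Working session

There is one attempt and no reset: what is moved stays moved. The work goes in short steps, Python scripts to look and compute and a tool call to move; the robot and the scene stay as the last step left them, time stands still between calls to the robot, and variables do not carry over. Pictures are saved under pics/ and viewed, at most 14 in all, crops included, and the job is handed in when it is done.

Besides the shell and the picture viewer there is one more tool, called after ">>>" by a JSON object that holds its "name" and its "arguments", one argument or row to a line. apply_moves: Moves the arm, as the interface text tells. Its arguments: {"type":"object","properties":{"rows":{"type":"array","items":{"type":"array","items":{"type":"array","items":{"type":"number"}}}},"grip_force":{"type":"number"}},"required":["rows"]}

```bash
mkdir -p pics; python3 - <<'E'
from workcell import env
import cv2
print(env.observe())
for n in ("scene","top"):
    cv2.imwrite(f"pics/{n}0.png",env.capture(n)[:,:,::-1]); m=env.camera_model(n); print(n,m)
print(env.camera_model("wrist"))
E
```

```text
{'t': 0.0, 'joint_pos': array([ 1.17599129e+00,  3.20301786e-01,  1.56565360e+00, -2.23812270e-05,
        1.25735483e+00, -1.99840743e-02]), 'qd': array([ 0.00035632,  0.00042582, -0.00062883, -0.00031741,  0.00012457,
        0.00115579]), 'joint_torque': array([ 1.98795322e-03, -4.12480187e+01, -2.31980073e+01,  7.28950510e-02,
        4.59546433e-02, -1.35518185e-04]), 'ee_pos': array([210.32320863, 534.63633002, 213.1244503 ]), 'tcp_rot': array([-1.66418473e-04,  1.86311880e-01,  9.82490278e-01, -8.42571166e-04]), 'ft_force': array([ 0.7659798 ,  0.03372513, -0.19289607]), 'wrist_torque': array([-0.0153974 , -0.02964757,  0.01775438]), 'grasp_force': 0.0, 'gripper_width': 91.34243050153079}
scene {'camera_matrix': array([[480.90368296,   0.        , 321.36466353],
       [  0.        , 480.90368296, 201.15092408],
       [  0.        ,   0.        ,   1.        ]]), 'R': array([[-0.10055071,  0.99492413,  0.00394187],
       [ 0.59733706,  0.06353657, -0.79946954],
       [-0.79566198, -0.07803261, -0.6006937 ]]), 't': array([  78.26017808, -242.76653698, 1735.67704302])}
top {'
[... 204 characters left out ...]
9244, -0.00323201],
       [-0.97232812, -0.10174031, -0.21030201],
       [ 0.20881494,  0.0251735 , -0.97763113]]), 't': array([ -56.77843885,  523.6373791 , 1347.25945092])}
{'camera_matrix': array([[309.70691629,   0.        , 315.23236395],
       [  0.        , 309.70691629, 197.51051317],
       [  0.        ,   0.        ,   1.        ]]), 'mount': array([[-6.24191152e-04, -9.57148465e-01, -2.89597006e-01,
         8.20016177e+01],
       [ 9.99999767e-01, -6.77244669e-04,  8.29866607e-05,
        -5.75825536e-01],
       [-2.75558583e-04, -2.89596886e-01,  9.57148665e-01,
        -1.70904414e+02],
       [ 0.00000000e+00,  0.00000000e+00,  0.00000000e+00,
         1.00000000e+00]])}
```

View pics/top0.png

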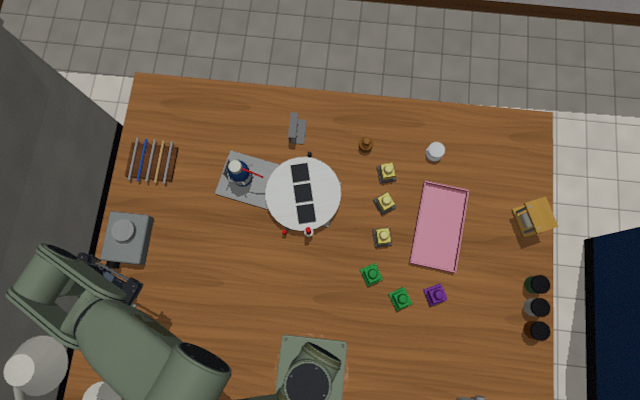

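View pics/scene0.png

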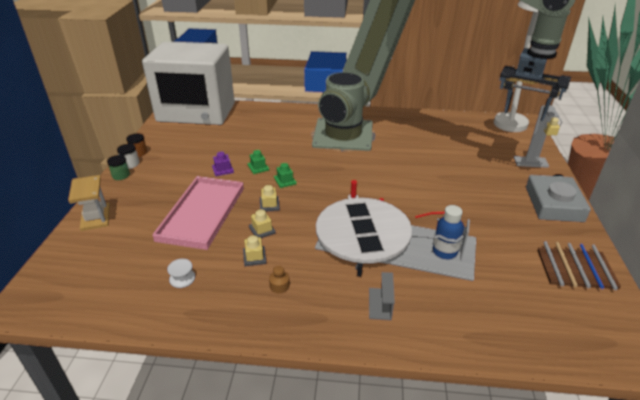

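The scene shows three yellow dies at top-view (388,171), (385,202) and (382,237). The turntable is at (303,193), with its pin at (308,231) and not yet at the red post (284,232). The canister is at (238,170) and the tray at (440,227).

```bash
cat > h.py <<'E'
from workcell import env
import cv2, numpy as np
from scipy.spatial.transform import Rotation as Ro
def rot(q): return Ro.from_quat([q[1],q[2],q[3],q[0]]).as_matrix()
def ray(n,uv,st=None):
    m=env.camera_model(n);K=m["camera_matrix"];x=(uv[0]-K[0,2])/K[0,0];y=(uv[1]-K[1,2])/K[1,1]
    if n=="wrist":
        r=np.hypot(x,y)+1e-12; d=np.array([np.sin(r)*x/r,np.sin(r)*y/r,np.cos(r)])
        R=rot(st["tcp_rot"]);M=m["mount"]
        return R@M[:3,3]+st["ee_pos"], R@(M[:3,:3]@d)
    return -m["R"].T@m["t"], m["R"].T@np.array([x,y,1.])
def onz(n,uv,z,st=None):
    o,d=ray(n,uv,st); return (o+d*(z-o[2])/d[2])
def hsv(rgb): return cv2.cvtColor(rgb,cv2.COLOR_RGB2HSV)
def mask(rgb,lo,hi): return cv2.inRange(hsv(rgb),np.array(lo),np.array(hi))
def blobs(m,amin=20):
    n,l,s,c=cv2.connectedComponentsWithStats(m)
    return [(s[i,4],c[i].round(1),s[i,:4],l==i) for i in range(1,n) if s[i,4]>=amin]
YEL=((20,60,100),(34,255,255)); RED=((0,150,80),(8,255,255)); RED2=((172,150,80),(180,255,255)); PINK=((150,40,120),(178,160,255))
E
python3 - <<'E'
from h import *
im=env.capture("top"); cv2.imwrite("pics/t1.png",cv2.resize(im[110:290,210:480,::-1],None,fx=2.95,fy=2.95,interpolation=cv2.INTER_CUBIC))
for nm,c,z in (("yel",YEL,46),("red",RED,94),("red2",RED2,94),("pink",PINK,15)):
    for a,p,bb,_ in blobs(mask(im,*c),8): print(nm,a,p,bb,onz("top",p,z).round(0))
for nm,p,z in (("axis",(303,193),40),("cap",(236,166),142),("dappen",(435,151),40),("guard",(297,128),0),("weight",(366,144),30),("blackpost",(309,155),50)): print(nm,onz("top",p,z).round(0))
E
```

```text
yel 175 [387.6 169.6] [381 162  15  16] [ 662. -183.   46.]
yel 180 [385.7 200.4] [377 192  18  18] [ 557. -185.   46.]
yel 490 [541.2 214. ] [526 197  31  35] [ 565. -689.   46.]
yel 13 [516.6 208.5] [513 207   9   5] [ 575. -609.   46.]
yel 9 [521.1 212.6] [518 211   8   5] [ 563. -624.   46.]
yel 194 [383.2 235. ] [376 227  15  17] [ 443. -185.   46.]
red 20 [254.2 173.2] [246 170  17   8] [591. 245.  94.]
red 21 [307.7 229.8] [306 227   5   6] [428.  54.  94.]
red 22 [283.6 231.2] [281 229   6   5] [415. 128.  94.]
pink 3762 [439. 227.] [410 181  59  92] [ 493. -369.   15.]
axis [555.  87.  40.]
cap [595. 294. 142.]
dappen [ 745. -337.   40.]
guard [795. 139.   0.]
weight [ 750. -105.   30.]
blackpost [684.  82.  50.]
```

View pics/t1.png

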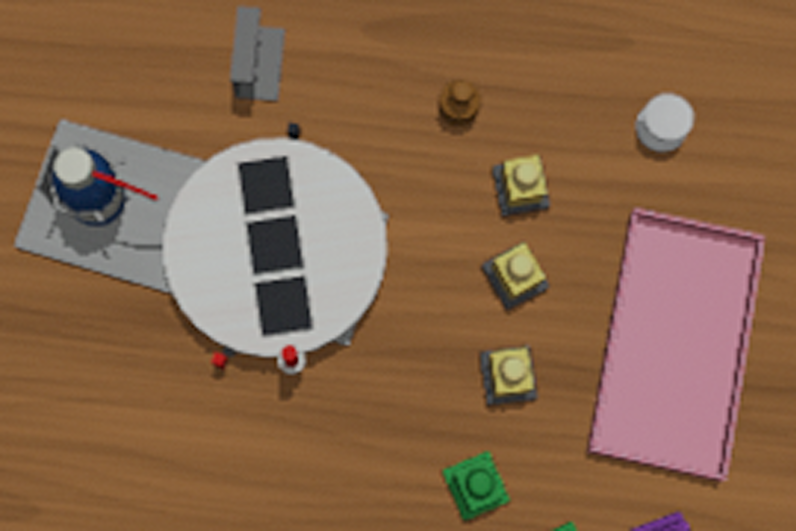

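Top view: the pin is at about 0.45 rad, and the dies are in a column at y≈-185. I'll go up over the middle for a wrist view.

>>> {"name": "apply_moves", "arguments": {
  "rows": [
    [[1,-10.65,-7.94,-1.72,0,0,0],[1,-10.65,-7.94,-1.72,0,0,0],[1,-10.65,-7.94,-1.72,0,0,0],[1,-10.65,-7.94,-1.72,0,0,0],[1,-10.65,-7.94,-1.72,0,0,0],[1,-10.65,-7.94,-1.72,0,0,0],[1,-10.65,-7.94,-1.72,0,0,0],[1,-10.65,-7.94,-1.72,0,0,0],[1,-10.65,-7.94,-1.72,0,0,0],[1,-10.65,-7.94,-1.72,0,0,0],[1,-10.65,-7.94,-1.72,0,0,0],[1,-10.65,-7.94,-1.72,0,0,0]]
  ]
}}

```text
t: 1.65
ee_pos: [561.9, -31.9, 299.3]
tcp_rot: [-0.0, 0.188, 0.982, -0.0]
ft_force: [-0.1, 0.4, -0.3]
gripper_width: 91.3
grasp_force: 0.0
```

```bash
cat >> h.py <<'E'
def shot(name):
    st=env.observe(); im=env.capture("wrist"); cv2.imwrite(f"pics/{name}.png",im[:,:,::-1]); return st,im
def plan(*wp):
    """wp: (x,y,z,phi) phi=world angle (deg) of the closing line; prints tool-frame tx,ty,tz,az and rows needed"""
    st=env.observe(); R=rot(st["tcp_rot"]); p=st["ee_pos"]; a0=np.degrees(np.arctan2(R[1,1],R[0,1])); px=p; pa=0
    print("at",p.round(1),"phi",a0.round(1),"j6",st["joint_pos"][5].round(2),"j1",st["joint_pos"][0].round(2),"t",st["t"],"w",st["gripper_width"])
    for w in wp:
        w=np.array(w,float); d=R.T@(w[:3]-p)/50; az=-(((w[3]-a0)+90)%180-90)
        print(d.round(2),round(az,1),"rows",int(np.ceil(max(np.linalg.norm(w[:3]-px)/62.5,abs(az-pa)/10.7)))); px=w[:3]; pa=az
E
python3 - <<'E'
from h import *
st,im=shot("w1"); print(st["ee_pos"],st["tcp_rot"])
for nm,c,z in (("yel",YEL,46),("red",RED,94),("red2",RED2,94),("pink",PINK,15),("blk",((0,0,0),(180,255,45)),40)):
    for a,p,bb,_ in blobs(mask(im,*c),60): print(nm,a,p,bb,onz("wrist",p,z,st).round(0))
E
```

```text
[561.91011084 -31.8739495  299.28695903] [-1.09146658e-04  1.88293156e-01  9.82112837e-01 -2.23799337e-04]
yel 1045 [189.5 130.6] [169 111  43  41] [ 444. -181.   46.]
yel 1005 [221.  198.5] [201 179  41  41] [ 555. -180.   46.]
yel 782 [254.1 256.7] [242 236  29  41] [ 659. -174.   46.]
yel 111 [473.5 285.4] [469 267   8  36] [863. 153.  46.]
yel 106 [156.8 285.5] [154 268   8  35] [ 653. -375.   46.]
red 127 [387.9  36. ] [382  30  13  13] [434. 113.  94.]
red 199 [341.4  49.2] [334  41  16  19] [431.  53.  94.]
red2 117 [524.2 120.8] [510 118  30   7] [595. 273.  94.]
pink 7903 [124.8 187.8] [ 73 115 112 155] [ 474. -355.   15.]
blk 430 [351.1  87.8] [338  71  22  36] [479.  53.  40.]
blk 235 [  4.4 194.5] [  0 181  11  26] [ 340. -700.   40.]
blk 1420 [225.5 255. ] [198 221  44  56] [ 643. -220.   40.]
blk 1416 [405.1 255.2] [389 221  44  56] [750.  48.  40.]
blk 30659 [314.4 323.8] [ 28 244 574 156] [ 823. -138.   40.]
```

View pics/w1.png

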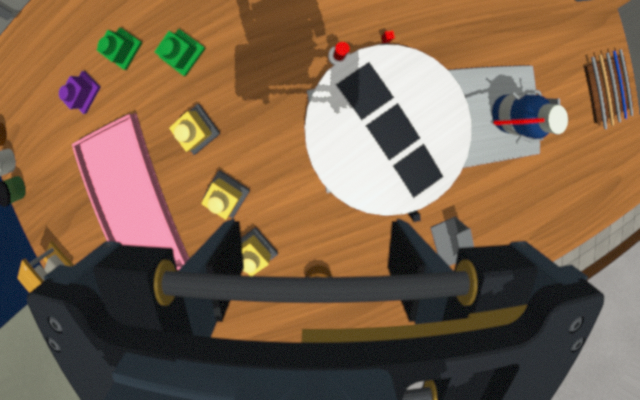

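Wrist view: pin (341,50), red post (388,36), black post (414,215), disc centred at about (387,130), cap (556,120), dies (190,130), (222,197) and (255,255).

```bash
cat >> h.py <<'E'
from scipy.optimize import least_squares
def disc(st,im,box=None):
    """axis centre from the disc's white rim, row direction + mark centres from dark marks"""
    m=mask(im,(0,0,170),(180,40,255)); 
    bl=[b for b in blobs(m,4000)]; b=max(bl,key=lambda b:b[0])
    mm=b[3].astype(np.uint8); c=max(cv2.findContours(mm,0,1)[0],key=cv2.contourArea)
    c=cv2.convexHull(c)[:,0]
    P=np.array([onz("wrist",q,40,st)[:2] for q in c])
    f=least_squares(lambda v:np.hypot(*(P-v).T)-125,P.mean(0),loss="soft_l1").x
    hull=np.zeros_like(mm); cv2.fillConvexPoly(hull,c,1)
    dk=mask(im,(0,0,0),(180,255,70))*hull
    out=[]
    for a,p,bb,l in blobs(dk,200):
        Q=np.array([onz("wrist",q[0],40,st)[:2] for q in max(cv2.findContours(l.astype(np.uint8),0,1)[0],key=cv2.contourArea)],np.float32)
        out.append(cv2.minAreaRect(Q))
    return f,out
def sq(st,l,z=46):
    Q=np.array([onz("wrist",q[0],z,st)[:2] for q in max(cv2.findContours(l.astype(np.uint8),0,1)[0],key=cv2.contourArea)],np.float32)
    return cv2.minAreaRect(Q)
E
python3 - <<'E'
from h import *
st=env.observe(); im=cv2.imread("pics/w1.png")[:,:,::-1].copy()
f,o=disc(st,im); print("axis",f); [print(x) for x in o]
t=cv2.imread("pics/top0.png")[:,:,::-1].copy()
def tri(p,q):
    a,u=ray("top",p);b,v=ray("wrist",q,st); A=np.c_[u,-v]; s=np.linalg.lstsq(A,b-a,rcond=None)[0]; return ((a+u*s[0]+b+v*s[1])/2).round(1),np.linalg.norm(a+u*s[0]-b-v*s[1]).round(1)
print("pin",tri((307.7,229.8),(341.4,49.2)),onz("wrist",(341.4,47),94,st))
print("redpost",tri((283.6,231.2),(387.9,36)))
print("cap",tri((235,167),(557,120)),onz("wrist",(557,120),142,st))
for a,p,bb,l in blobs(mask(im,*YEL),500): print(p,sq(st,l))
for a,p,bb,l in blobs(mask(im,*PINK),5000): print(p,sq(st,l,15))
for a,p,bb,l in blobs(mask(t,*PINK),3000):
  Q=np.array([onz("top",q[0],24)[:2] for q in max(cv2.findContours(l.astype(np.uint8),0,1)[0],key=cv2.contourArea)],np.float32);print("tray",cv2.minAreaRect(Q))
E
```

```text
axis [555.06132052  91.13178535]
((486.9239196777344, 71.30709838867188), (58.14689636230469, 54.035892486572266), 14.61279582977295)
((584.7340087890625, 310.1765441894531), (34.89255142211914, 36.938053131103516), 72.83100128173828)
((554.9298095703125, 89.9053955078125), (56.54215621948242, 52.85466003417969), 14.961262702941895)
((622.7293701171875, 107.76241302490234), (56.49195861816406, 52.59365463256836), 14.88509464263916)
pin (array([428.7,  55.1,  87.8]), np.float64(1.3)) [427.21002374  55.81900928  94.        ]
redpost (array([423.7, 135.2,  30.6]), np.float64(1.4))
cap (array([592.8, 296.3, 144. ]), np.float64(2.8)) [594.91217342 298.27549599 142.        ]
[189.5 130.6] ((442.5794982910156, -179.69088745117188), (51.58981704711914, 50.27730941772461), 13.380821228027344)
[221.  198.5] ((553.43896484375, -178.3843231201172), (49.326210021972656, 52.488216400146484), 34.981021881103516)
[254.1 256.7] ((657.586669921875, -176.6484832763672), (51.254302978515625, 56.9048957824707), 18.817590713500977)
[124.8 187.8] ((498.20916748046875, -372.5523986816406), (155.25225830078125, 285.9901123046875), 83.74795532226562)
tray ((497.6341857910156, -368.96697998046875), (150.70965576171875, 279.47930908203125), 83.50564575195312)
```

Axis ≈ (555,90), row angle 15°, home row ≈ -10.7°. I'll cage the pin loosely and bring it home.

```bash
python3 - <<'E'
from h import *
plan((428.5,56,150,92),(428.5,56,62,92),(428.5,56,62,92),(424.5,85,62,92),(426.3,117,62,92),(426,114,62,92),(426,114,62,92),(426,114,150,92))
E
```

```text
at [560.9 -30.3 299.2] phi 68.4 j6 -1.27 j1 -0.07 t 1.7 w 90.99831098074269
[3.09 0.63 2.99] -23.6 rows 4
[3.09 0.63 4.75] -23.6 rows 2
[3.09 0.63 4.75] -23.6 rows 0
[3.38 1.14 4.75] -23.6 rows 1
[3.58 1.75 4.75] -23.6 rows 1
[3.56 1.69 4.75] -23.6 rows 1
[3.56 1.69 4.75] -23.6 rows 0
[3.57 1.69 2.99] -23.6 rows 2
```

>>> {"name": "apply_moves", "arguments": {
  "rows": [
    [[1,3.09,0.63,2.99,0,0,-23.6],[1,3.09,0.63,2.99,0,0,-23.6],[1,3.09,0.63,2.99,0,0,-23.6],[1,3.09,0.63,2.99,0,0,-23.6],[1,3.09,0.63,2.99,0,0,-23.6],[1,3.09,0.63,4.0,0,0,-23.6],[1,3.09,0.63,4.75,0,0,-23.6],[1,3.09,0.63,4.75,0,0,-23.6],[-0.4,3.09,0.63,4.75,0,0,-23.6],[-0.4,3.09,0.63,4.75,0,0,-23.6],[-0.4,3.09,0.63,4.75,0,0,-23.6],[-0.4,3.09,0.63,4.75,0,0,-23.6]]
  ],
  "grip_force": 5
}}

```text
t: 3.2
ee_pos: [428.8, 56.6, 63.0]
tcp_rot: [0.001, -0.019, 1.0, 0.0]
ft_force: [-0.3, -0.4, -0.3]
gripper_width: 53.9
grasp_force: 0.0
```

```bash
python3 - <<'E'
from h import *
plan((426,70,62,92),(424.5,85,62,92),(425,100,62,92),(426.3,116,62,92),(426.3,120,62,92),(426,117,62,92),(426,115,150,92))
E
```

```text
at [428.8  56.6  63. ] phi 92.1 j6 -1.5 j1 0.1 t 3.2 w 53.912229308172186
[0.05 0.27 0.02] 0.1 rows 1
[0.07 0.57 0.02] 0.1 rows 1
[0.04 0.87 0.02] 0.1 rows 1
[0.01 1.19 0.02] 0.1 rows 1
[0.   1.27 0.02] 0.1 rows 1
[0.01 1.21 0.02] 0.1 rows 1
[ 0.01  1.17 -1.74] 0.1 rows 2
```

>>> {"name": "apply_moves", "arguments": {
  "rows": [
    [[-0.4,0,0,0,0,0,0],[-0.4,0,0,0,0,0,0],[-0.4,0,0,0,0,0,0],[-0.4,0.05,0.2,0,0,0,0],[-0.4,0.06,0.4,0,0,0,0],[-0.4,0.07,0.6,0,0,0,0],[-0.4,0.05,0.8,0,0,0,0],[-0.4,0.03,0.95,0,0,0,0],[-0.4,0.02,1.1,0,0,0,0],[-0.4,0.01,1.2,0,0,0,0],[-0.4,0.01,1.27,0,0,0,0],[-0.4,0.01,1.27,0,0,0,0]]
  ]
}}

```text
t: 4.7
ee_pos: [426.1, 118.4, 62.5]
tcp_rot: [0.0, -0.02, 1.0, -0.002]
ft_force: [3.0, -10.3, -0.6]
gripper_width: 28.8
grasp_force: 5.0
```

```bash
python3 - <<'E'
from h import *
im=env.capture("top")
for c in (RED,RED2):
  for a,p,bb,_ in blobs(mask(im,*c),8): print(a,p,onz("top",p,88).round(0))
plan((426,114,62,92),(490,-100,250,70),(555,-160,300,70))
E
```

```text
19 [254.5 173.3] [593. 245.  88.]
at [426.1 118.2  62.4] phi 92.3 j6 -1.36 j1 0.25 t 4.75 w 28.550436611608983
[ 0.01 -0.08  0.01] 0.3 rows 1
[-1.11 -4.43 -3.73] 22.3 rows 5
[-2.36 -5.68 -4.73] 22.3 rows 2
```

At the stop (-10 N). Release, rise, and look straight down over the dies.

```bash
python3 - <<'E'
from h import *
plan((426,115,62,90),(426,114,150,90),(640,-185,300,90))
E
```

```text
at [426.1 118.2  62.4] phi 92.3 j6 -1.36 j1 0.25 t 4.75 w 28.550436611608983
[ 0.   -0.06  0.01] 2.3 rows 1
[ 0.   -0.09 -1.75] 2.3 rows 2
[-4.04 -6.25 -4.72] 2.3 rows 7
```

>>> {"name": "apply_moves", "arguments": {
  "rows": [
    [[1,0,-0.06,0,0,0,0],[1,0,-0.06,0,0,0,0],[1,0,-0.06,0,0,0,0],[1,0,-0.07,-1.0,0,0,2.3],[1,0,-0.09,-2.2,0,0,2.3],[1,-4.04,-6.25,-4.72,0,0,2.3],[1,-4.04,-6.25,-4.72,0,0,2.3],[1,-4.04,-6.25,-4.72,0,0,2.3],[1,-4.04,-6.25,-4.72,0,0,2.3],[1,-4.04,-6.25,-4.72,0,0,2.3],[1,-4.04,-6.25,-4.72,0,0,2.3],[1,-4.04,-6.25,-4.72,0,0,2.3]]
  ]
}}

```text
t: 6.25
ee_pos: [640.9, -187.9, 298.6]
tcp_rot: [0.001, 0.003, 1.0, -0.0]
ft_force: [-0.4, -0.8, 0.3]
gripper_width: 91.2
grasp_force: 0.0
```

```bash
python3 - <<'E'
from h import *
st,im=shot("w2"); print(st["ee_pos"])
for a,p,bb,l in blobs(mask(im,*YEL),300): print(a,p,bb,sq(st,l))
try:
  f,o=disc(st,im); print("axis",f); [print(x) for x in o]
except Exception as e: print(e)
E
```

```text
[ 640.9455206  -187.86013988  298.55718504]
1046 [316.5  24.9] [298   6  37  39] ((444.8749694824219, -185.5664825439453), (50.85913848876953, 41.67967224121094), 13.623172760009766)
1099 [317.6 105.1] [297  83  43  44] ((556.9038696289062, -185.0655059814453), (48.72798156738281, 42.7010612487793), 34.02227020263672)
784 [ 31.  132.2] [ 16 100  32  65] ((548.1837768554688, -732.5738525390625), (113.83709716796875, 84.1455307006836), 20.70302391052246)
1072 [318.9 178.6] [301 159  37  40] ((660.0457763671875, -183.85250854492188), (51.604496002197266, 43.4315071105957), 15.970309257507324)
axis [556.49299614  88.58006852]
((487.83905029296875, 101.02561950683594), (52.12504577636719, 56.70924758911133), 79.48246002197266)
((556.531494140625, 88.04426574707031), (52.04435348510742, 56.720741271972656), 79.52191162109375)
((625.3631591796875, 75.07035827636719), (52.04728698730469, 56.64274597167969), 79.50453186035156)
```

View pics/w2.png

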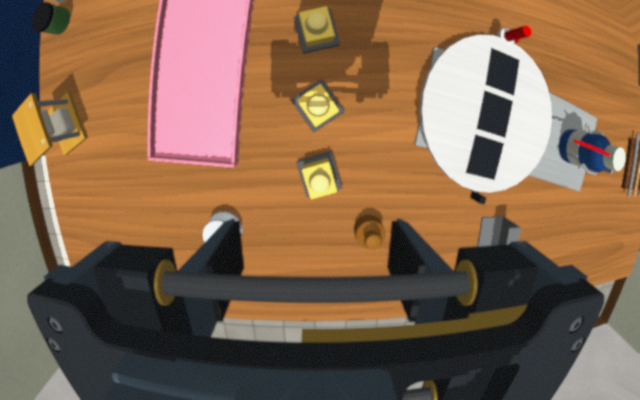

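Wrist view 2: dies at (317,25), (318,105) and (319,178). The turntable is home, with row angle -10.5° and the marks fitted. I'll pick die0 first.

```bash
python3 - <<'E'
from h import *
plan((445,-185,100,103.6),(445,-185,17.5,103.6))
E
```

```text
at [ 641.1 -188.   298.4] phi 89.7 j6 -1.87 j1 -0.3 t 6.3 w 91.47585695903967
[3.93 0.04 3.96] -13.9 rows 5
[3.93 0.04 5.61] -13.9 rows 2
```

>>> {"name": "apply_moves", "arguments": {
  "rows": [
    [[1,3.93,0.04,3.9,0,0,-13.9],[1,3.93,0.04,3.9,0,0,-13.9],[1,3.93,0.04,3.9,0,0,-13.9],[1,3.93,0.04,3.9,0,0,-13.9],[1,3.93,0.04,3.9,0,0,-13.9],[1,3.93,0.04,4.6,0,0,-13.9],[1,3.93,0.04,5.3,0,0,-13.9],[1,3.93,0.04,5.61,0,0,-13.9],[1,3.93,0.04,5.61,0,0,-13.9],[-1,3.93,0.04,5.61,0,0,-13.9],[-1,3.93,0.04,5.61,0,0,-13.9],[-1,3.93,0.04,5.61,0,0,-13.9]]
  ],
  "grip_force": 25
}}

```text
t: 7.8
ee_pos: [443.0, -182.3, 18.6]
tcp_rot: [0.001, -0.119, 0.993, -0.0]
ft_force: [-0.2, -0.2, 0.1]
gripper_width: 64.1
grasp_force: 0.0
```

```bash
python3 - <<'E'
from h import *
plan((445,-185,17.5,103.6),(445,-185,130,103.6),(487.8,101,130,79.5),(487.8,101,58,79.5))
E
```

```text
at [ 443.  -182.3   18.6] phi 103.7 j6 -2.22 j1 -0.41 t 7.8 w 64.0654758075109
[-0.03 -0.06  0.02] 0.1 rows 1
[-0.03 -0.06 -2.23] 0.1 rows 2
[-2.22  5.29 -2.23] 24.2 rows 5
[-2.22  5.29 -0.79] 24.2 rows 2
```

>>> {"name": "apply_moves", "arguments": {
  "rows": [
    [[-1,0,0,0,0,0,0],[-1,0,0,0,0,0,0],[-1,0,0,0,0,0,0],[-1,0,0,0,0,0,0],[-1,0,0,0,0,0,0],[-1,0,0,-0.8,0,0,0],[-1,0,0,-1.6,0,0,0],[-1,0,0,-2.3,0,0,0],[-1,0,0,-2.3,0,0,0]]
  ]
}}

```text
t: 8.93
ee_pos: [443.4, -182.2, 134.3]
tcp_rot: [0.002, -0.119, 0.993, -0.001]
ft_force: [0.3, -0.3, -3.6]
gripper_width: 39.5
grasp_force: 25.0
```

```bash
python3 - <<'E'
from h import *
print(env.observe()["grasp_force"])
plan((487.8,101,130,79.5),(487.8,101,58,79.5))
E
```

```text
24.999475479125977
at [ 443.4 -182.2  134.3] phi 103.7 j6 -2.22 j1 -0.41 t 8.925 w 39.524539501293326
[-2.21  5.29  0.08] 24.2 rows 5
[-2.2   5.29  1.52] 24.2 rows 2
```

>>> {"name": "apply_moves", "arguments": {
  "rows": [
    [[-1,-2.2,5.29,0,0,0,24.2],[-1,-2.2,5.29,0,0,0,24.2],[-1,-2.2,5.29,0,0,0,24.2],[-1,-2.2,5.29,0,0,0,24.2],[-1,-2.2,5.29,0,0,0,24.2],[-1,-2.2,5.29,0,0,0,24.2],[-1,-2.2,5.29,0,0,0,24.2],[-1,-2.2,5.29,0.6,0,0,24.2],[-1,-2.2,5.29,1.1,0,0,24.2],[-1,-2.2,5.29,1.35,0,0,24.2],[-1,-2.2,5.29,1.52,0,0,24.2],[-1,-2.2,5.29,1.52,0,0,24.2]]
  ]
}}

```text
t: 10.42
ee_pos: [487.2, 100.4, 57.4]
tcp_rot: [0.001, 0.092, 0.996, 0.0]
ft_force: [0.3, -0.7, -3.6]
gripper_width: 40.0
grasp_force: 25.0
```

```bash
python3 - <<'E'
from h import *
print(env.observe()["grasp_force"],env.observe()["ft_force"])
plan((487.8,101,58,79.5),(487.8,101,140,79.5),(557,-185,140,122),(557,-185,17.5,122))
E
```

```text
24.997735619544983 [ 0.27955253 -0.65440563 -3.64396301]
at [487.2 100.4  57.4] phi 79.5 j6 -1.21 j1 0.18 t 10.425 w 40.00290773829312
[-0.01  0.01 -0.01] -0.0 rows 1
[-0.01  0.01 -1.65] -0.0 rows 2
[-2.42 -5.36 -1.65] -42.5 rows 5
[-2.41 -5.36  0.8 ] -42.5 rows 2
```

>>> {"name": "apply_moves", "arguments": {
  "rows": [
    [[-1,0,0,0.03,0,0,0],[-1,0,0,0.03,0,0,0],[1,0,0,0.03,0,0,0],[1,0,0,0.03,0,0,0],[1,0,0,0.03,0,0,0],[1,0,0,0.03,0,0,0],[1,0,0,-0.8,0,0,0],[1,0,0,-1.7,0,0,0],[1,-1.2,-2.6,-1.7,0,0,-20],[1,-2.4,-5.36,-1.7,0,0,-42.5],[1,-2.4,-5.36,-1.7,0,0,-42.5],[1,-2.4,-5.36,-1.7,0,0,-42.5]]
  ]
}}

```text
t: 11.92
ee_pos: [541.3, -120.8, 142.0]
tcp_rot: [0.0, -0.249, 0.968, 0.0]
ft_force: [-0.1, 0.7, 0.1]
gripper_width: 91.3
grasp_force: 0.0
```

```bash
python3 - <<'E'
from h import *
im=env.capture("top"); cv2.imwrite("pics/t2.png",im[:,:,::-1])
for a,p,bb,_ in blobs(mask(im,*YEL),100): print(a,p,onz("top",p,46).round(0),onz("top",p,86).round(0))
plan((557,-185,140,122),(557,-185,17.5,122))
E
```

```text
477 [541.  214.2] [ 564. -688.   46.] [ 554. -669.   86.]
191 [295.3 210.5] [493. 105.  46.] [486. 101.  86.]
107 [ 94.6 284. ] [194. 703.  46.] [195. 682.  86.]
at [ 543.4 -127.9  142. ] phi 119.1 j6 -2.32 j1 -0.25 t 11.975 w 91.06999582253556
[ 0.32 -1.13  0.05] -2.9 rows 1
[ 0.32 -1.11  2.5 ] -2.9 rows 2
```

die0 is on mark0. Settle before computing.

>>> {"name": "apply_moves", "arguments": {
  "rows": [
    [[1,0.3,-1.1,0,0,0,-2.9],[1,0.3,-1.1,0,0,0,-2.9],[1,0.3,-1.1,0,0,0,-2.9],[1,0.3,-1.1,0,0,0,-2.9]]
  ]
}}

```text
t: 12.48
ee_pos: [553.7, -173.3, 141.9]
tcp_rot: [-0.0, -0.271, 0.962, 0.0]
ft_force: [0.4, 0.4, -0.1]
gripper_width: 90.7
grasp_force: 0.0
```

```bash
python3 - <<'E'
from h import *
st,im=shot("w3")
for a,p,bb,l in blobs(mask(im,*YEL),300): print(a,p,bb,sq(st,l))
plan((557,-185,140,122),(557,-185,17,122))
E
```

```text
2532 [302.9 191.8] [279 163  48  58] ((554.1295166015625, -186.73602294921875), (52.78097915649414, 41.64805603027344), 33.12892150878906)
983 [258.9 261.7] [241 244  38  34] ((638.1524658203125, -187.0107421875), (36.06571578979492, 36.19538879394531), 23.740074157714844)
2546 [415.3 327.8] [302 306 223  35] ((620.92724609375, 17.495452880859375), (24.707639694213867, 286.658447265625), 31.55709457397461)
at [ 553.8 -173.4  142. ] phi 121.5 j6 -2.44 j1 -0.32 t 12.525 w 91.39889422494778
[ 0.07 -0.23  0.04] -0.5 rows 1
[ 0.07 -0.23  2.5 ] -0.5 rows 2
```

>>> {"name": "apply_moves", "arguments": {
  "rows": [
    [[1,0.05,-0.24,1.0,0,0,0],[1,0.05,-0.24,1.9,0,0,0],[1,0.05,-0.24,2.5,0,0,0],[1,0.05,-0.24,2.5,0,0,0],[-1,0.05,-0.24,2.5,0,0,0],[-1,0.05,-0.24,2.5,0,0,0],[-1,0.05,-0.24,2.5,0,0,0],[-1,0.05,-0.24,2.5,0,0,0],[-1,0.05,-0.24,2.5,0,0,0],[-1,0.05,-0.24,2.5,0,0,0],[-1,0.05,-0.24,2.5,0,0,0],[-1,0.05,-0.24,2.5,0,0,0]]
  ]
}}

```text
t: 14.02
ee_pos: [557.8, -185.5, 17.1]
tcp_rot: [-0.0, -0.271, 0.963, 0.001]
ft_force: [-2.1, 4.7, 5.8]
gripper_width: 40.4
grasp_force: 24.6
```

```bash
python3 - <<'E'
from h import *
plan((557,-185,150,122),(556.5,88.2,150,79.5),(556.5,88.2,57,79.5))
E
```

```text
at [ 557.8 -185.5   17.1] phi 121.4 j6 -2.46 j1 -0.34 t 14.025 w 40.38336348920374
[ 0.01  0.02 -2.66] -0.6 rows 3
[-2.83  4.69 -2.65] 41.9 rows 5
[-2.83  4.69 -0.79] 41.9 rows 2
```

>>> {"name": "apply_moves", "arguments": {
  "rows": [
    [[-1,0,0,-1.0,0,0,0],[-1,0,0,-2.0,0,0,0],[-1,0,0,-2.66,0,0,0],[-1,-2.83,4.69,-2.66,0,0,41.9],[-1,-2.83,4.69,-2.66,0,0,41.9],[-1,-2.83,4.69,-2.66,0,0,41.9],[-1,-2.83,4.69,-2.66,0,0,41.9],[-1,-2.83,4.69,-2.66,0,0,41.9],[-1,-2.83,4.69,-2.66,0,0,41.9],[-1,-2.83,4.69,-2.66,0,0,41.9],[-1,-2.83,4.69,-2.66,0,0,41.9]]
  ]
}}

```text
t: 15.4
ee_pos: [556.7, 86.3, 149.5]
tcp_rot: [-0.0, 0.092, 0.996, -0.0]
ft_force: [-0.0, -0.3, -3.0]
gripper_width: 39.6
grasp_force: 25.0
```

```bash
python3 - <<'E'
from h import *
print(env.observe()["grasp_force"])
plan((556.5,88.2,57,79.5))
E
```

```text
24.99760329723358
at [556.7  86.3 149.5] phi 79.5 j6 -1.25 j1 0.13 t 15.4 w 39.5667454086163
[0.01 0.04 1.85] -0.0 rows 2
```

>>> {"name": "apply_moves", "arguments": {
  "rows": [
    [[-1,0,0.04,0.7,0,0,0],[-1,0,0.04,1.3,0,0,0],[-1,0,0.04,1.65,0,0,0],[-1,0,0.04,1.86,0,0,0],[-1,0,0.04,1.86,0,0,0],[1,0,0.04,1.86,0,0,0],[1,0,0.04,1.86,0,0,0],[1,0,0.04,1.86,0,0,0],[1,0,0.04,1.86,0,0,0],[1,0,0.04,1.0,0,0,0],[1,0,0.04,0,0,0,0],[1,0,0.04,0,0,0,0]]
  ]
}}

```text
t: 16.9
ee_pos: [559.7, 90.1, 153.8]
tcp_rot: [0.004, 0.091, 0.996, 0.001]
ft_force: [0.6, -0.3, 0.3]
gripper_width: 91.2
grasp_force: 0.0
```

```bash
python3 - <<'E'
from h import *
plan((659,-185,140,106),(659,-185,17,106))
E
```

```text
at [559.7  90.1 153.8] phi 79.5 j6 -1.25 j1 0.14 t 16.9 w 91.23531170556704
[-2.95 -5.05  0.29] -26.5 rows 5
[-2.93 -5.06  2.75] -26.5 rows 2
```

>>> {"name": "apply_moves", "arguments": {
  "rows": [
    [[1,-3.0,-5.02,0.1,0,0,-26.5],[1,-3.0,-5.02,0.1,0,0,-26.5],[1,-3.0,-5.02,0.1,0,0,-26.5],[1,-3.0,-5.02,0.1,0,0,-26.5],[1,-3.0,-5.02,0.1,0,0,-26.5],[1,-3.0,-5.02,0.1,0,0,-26.5],[1,-3.0,-5.02,0.1,0,0,-26.5],[1,-3.0,-5.02,0.1,0,0,-26.5]]
  ]
}}

```text
t: 17.9
ee_pos: [658.3, -182.8, 144.6]
tcp_rot: [-0.0, -0.14, 0.99, 0.0]
ft_force: [-0.9, 0.0, -0.1]
gripper_width: 91.2
grasp_force: 0.0
```

```bash
python3 - <<'E'
from h import *
plan((659,-185,140,106),(659,-185,17,106))
st,im=shot("w4"); print(st["ee_pos"])
for a,p,bb,l in blobs(mask(im,*YEL),300): print(a,p,bb,sq(st,l))
t=env.capture("top")
for a,p,bb,_ in blobs(mask(t,*YEL),100): print(a,p,onz("top",p,46).round(0),onz("top",p,86).round(0))
E
```

```text
at [ 658.3 -182.8  144.6] phi 106.1 j6 -2.14 j1 -0.29 t 17.9 w 91.23843041104197
[-0.   -0.05  0.09] 0.1 rows 1
[-0.   -0.05  2.55] 0.1 rows 2
[ 658.34936372 -182.84180206  144.60073538]
1900 [603.7 130.1] [578 103  52  55] ((476.639404296875, 142.57850646972656), (109.3984146118164, 71.5062484741211), 83.55320739746094)
1946 [580.  185.3] [553 157  53  57] ((555.4087524414062, 127.68862915039062), (104.63980102539062, 59.95174026489258), 82.17708587646484)
2455 [314.3 198.1] [292 171  46  55] ((658.9664916992188, -184.05235290527344), (51.567527770996094, 41.572059631347656), 16.054317474365234)
183 [301.9 189.4] [566.  92.  46.] [556.  88.  86.]
482 [540.9 213.5] [ 566. -688.   46.] [ 557. -669.   86.]
127 [294.4 208.5] [500. 108.  46.] [492. 104.  86.]
108 [ 94.6 284.1] [194. 703.  46.] [195. 682.  86.]
```

>>> {"name": "apply_moves", "arguments": {
  "rows": [
    [[1,0,-0.04,1.0,0,0,0],[1,0,-0.04,1.9,0,0,0],[1,0,-0.04,2.55,0,0,0],[1,0,-0.04,2.55,0,0,0],[-1,0,-0.04,2.55,0,0,0],[-1,0,-0.04,2.55,0,0,0],[-1,0,-0.04,2.55,0,0,0],[-1,0,-0.04,2.55,0,0,0],[-1,0,-0.04,2.55,0,0,0],[-1,0,-0.04,2.55,0,0,0],[-1,0,-0.04,2.55,0,0,0],[-1,0,-0.04,2.55,0,0,0]]
  ]
}}

```text
t: 19.5
ee_pos: [659.2, -185.6, 17.7]
tcp_rot: [-0.0, -0.139, 0.99, 0.001]
ft_force: [-1.3, 4.6, 4.9]
gripper_width: 39.9
grasp_force: 25.0
```

```bash
python3 - <<'E'
from h import *
plan((659,-185,150,106),(625.3,75.2,150,79.5),(625.3,75.2,57,79.5))
E
```

```text
at [ 659.2 -185.6   17.7] phi 106.0 j6 -2.14 j1 -0.29 t 19.5 w 39.928235710127815
[ 0.    0.02 -2.65] 0.0 rows 3
[-0.79  5.2  -2.64] 26.5 rows 5
[-0.79  5.2  -0.78] 26.5 rows 2
```

>>> {"name": "apply_moves", "arguments": {
  "rows": [
    [[-1,0,0,-1.0,0,0,0],[-1,0,0,-2.0,0,0,0],[-1,0,0,-2.66,0,0,0],[-1,-0.79,5.2,-2.66,0,0,26.5],[-1,-0.79,5.2,-2.66,0,0,26.5],[-1,-0.79,5.2,-2.66,0,0,26.5],[-1,-0.79,5.2,-2.66,0,0,26.5],[-1,-0.79,5.2,-2.66,0,0,26.5],[-1,-0.79,5.2,-2.66,0,0,26.5],[-1,-0.79,5.2,-2.66,0,0,26.5],[-1,-0.79,5.2,-2.66,0,0,26.5]]
  ]
}}

```text
t: 20.88
ee_pos: [625.9, 72.6, 150.2]
tcp_rot: [-0.0, 0.092, 0.996, -0.0]
ft_force: [0.1, -0.8, -3.7]
gripper_width: 39.7
grasp_force: 25.0
```

```bash
python3 - <<'E'
from h import *
print(env.observe()["grasp_force"])
plan((625.3,75.2,57,79.5))
E
```

```text
24.994402527809143
at [625.9  72.6 150.2] phi 79.4 j6 -1.29 j1 0.1 t 20.875 w 39.673928663024746
[0.02 0.05 1.86] -0.1 rows 2
```

>>> {"name": "apply_moves", "arguments": {
  "rows": [
    [[-1,0,0.04,0.7,0,0,0],[-1,0,0.04,1.3,0,0,0],[-1,0,0.04,1.65,0,0,0],[-1,0,0.04,1.86,0,0,0],[-1,0,0.04,1.86,0,0,0],[1,0,0.04,1.86,0,0,0],[1,0,0.04,1.86,0,0,0],[1,0,0.04,1.86,0,0,0],[1,0,0.04,1.86,0,0,0],[1,0,0.04,1.0,0,0,0],[1,0,0.04,0,0,0,0],[1,0,0.04,-1.0,0,0,0]]
  ]
}}

```text
t: 22.38
ee_pos: [625.8, 76.4, 201.9]
tcp_rot: [-0.0, 0.091, 0.996, 0.0]
ft_force: [0.2, 0.5, 0.4]
gripper_width: 91.2
grasp_force: 0.0
```

>>> {"name": "apply_moves", "arguments": {
  "rows": [
    [[-1,0,0,-1.6,0,0,0],[-1,0,0,-1.6,0,0,0],[-1,0,0,-1.6,0,0,0],[-1,0,0,-1.6,0,0,0],[-1,0,0,-1.6,0,0,0]]
  ]
}}

```text
t: 23.0
ee_pos: [625.3, 76.3, 278.6]
tcp_rot: [-0.002, 0.091, 0.996, -0.0]
ft_force: [0.7, -0.3, -0.4]
gripper_width: 44.0
grasp_force: 0.0
```

```bash
python3 - <<'E'
from h import *
st,im=shot("w5"); print(st["ee_pos"])
for a,p,bb,l in blobs(mask(im,*YEL),400): print(a,p,bb,sq(st,l,86))
for a,p,bb,l in blobs(mask(im,(0,0,140),(180,60,255)),100): print("w",a,p,bb,onz("wrist",p,142,st))
E
```

```text
[625.3114074   76.33996297 278.57913449]
1360 [314.1  58. ] [297  39  36  39] ((486.8427734375, 100.4070053100586), (40.30561065673828, 46.038787841796875), 79.52122497558594)
1440 [314.8 118.3] [297  98  37  41] ((557.0579833984375, 87.92282104492188), (42.06304168701172, 47.164459228515625), 79.44950103759766)
1392 [315.3 177.9] [298 158  36  41] ((628.1987915039062, 75.24752807617188), (42.204345703125, 49.614376068115234), 79.49966430664062)
w 590 [598.7  10.7] [579   0  38  24] [440.31374037 511.72152715 142.        ]
w 26372 [344.2 117.4] [223  15 276 193] [559.63831513 116.85804526 142.        ]
w 147 [577.  124.7] [574  83   6  81] [600.46315175 425.3278888  142.        ]
w 781 [504.7 129.7] [491 111  28  38] [596.00097238 298.05696658 142.        ]
w 1200 [606.9 256. ] [579 209  47  79] [826.04720425 537.87033477 142.        ]
w 6091 [608.3 355.1] [552 289  88 111] [1153.79440923  695.69952111  142.        ]
w 338 [480.6 311.8] [470 299  22  29] [840.57612506 269.66786242 142.        ]
```

View pics/w5.png

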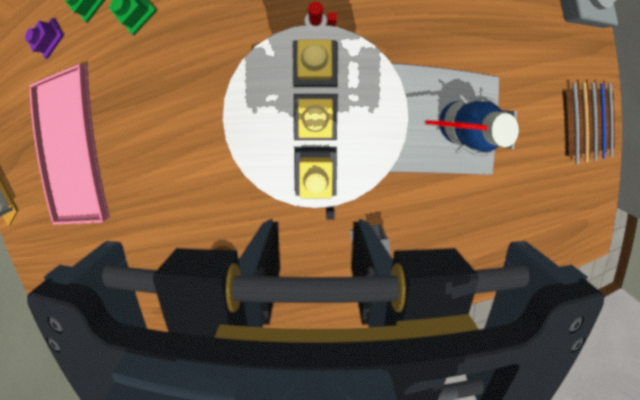

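All three dies stand square on their marks, at (314,58), (315,118) and (315,178), with the pin at the red post. The cap is at (504,130), so I'll press it.

```bash
python3 - <<'E'
from h import *
plan((595.8,299,180,79.5),(595.8,299,150,79.5),(595.8,299,133,79.5))
E
```

```text
at [625.4  76.3 278.8] phi 79.5 j6 -1.28 j1 0.1 t 23.05 w 39.89226230817575
[1.39 4.27 1.98] 0.0 rows 4
[1.38 4.27 2.58] 0.0 rows 1
[1.38 4.27 2.92] 0.0 rows 1
```

>>> {"name": "apply_moves", "arguments": {
  "rows": [
    [[-1,1.38,4.27,1.5,0,0,0],[-1,1.38,4.27,1.5,0,0,0],[-1,1.38,4.27,1.5,0,0,0],[-1,1.38,4.27,1.5,0,0,0],[-1,1.38,4.27,2.0,0,0,0],[-1,1.38,4.27,2.4,0,0,0],[-1,1.38,4.27,2.6,0,0,0],[-1,1.38,4.27,2.6,0,0,0]]
  ]
}}

```text
t: 24.05
ee_pos: [596.6, 298.6, 149.6]
tcp_rot: [-0.001, 0.091, 0.996, -0.0]
ft_force: [1.4, -0.1, 0.4]
gripper_width: 0.5
grasp_force: 0.0
```

>>> {"name": "apply_moves", "arguments": {
  "rows": [
    [[-1,0,0,0.1,0,0,0],[-1,0,0,0.2,0,0,0],[-1,0,0,0.3,0,0,0],[-1,0,0,0.34,0,0,0],[-1,0,0,0.34,0,0,0],[-1,0,0,0.34,0,0,0]]
  ]
}}

```text
t: 24.8
ee_pos: [597.5, 299.0, 135.6]
tcp_rot: [0.001, 0.091, 0.996, 0.001]
ft_force: [-1.6, -1.2, 7.9]
gripper_width: 0.3
grasp_force: 4.1
```

>>> {"name": "apply_moves", "arguments": {
  "rows": [
    [[-1,0,0,0.05,0,0,0],[-1,0,0,0.09,0,0,0],[-1,0,0,0.09,0,0,0],[-1,0,0,0.09,0,0,0]]
  ]
}}

```text
t: 25.3
ee_pos: [597.5, 299.0, 134.2]
tcp_rot: [0.002, 0.091, 0.996, 0.001]
ft_force: [-5.2, -3.5, 21.5]
gripper_width: 0.5
grasp_force: 10.1
```

```bash
python3 - <<'E'
from h import *
t=env.capture("top")
for a,p,bb,_ in blobs(mask(t,*YEL),40): print(a,p,onz("top",p,86).round(0))
for a,p,bb,_ in blobs(mask(t,*RED),8): print(a,p,bb)
E
```

```text
178 [308.5 167.7] [630.  75.  86.]
183 [301.9 189.5] [556.  88.  86.]
528 [541.2 214.3] [ 554. -670.   86.]
195 [295.4 210.5] [486. 100.  86.]
108 [ 94.7 284. ] [195. 681.  86.]
12 [257.8 175.2] [253 173  11   5]
22 [289.  228.2] [286 226   6   6]
19 [283.2 231.1] [281 229   5   5]
```

>>> {"name": "apply_moves", "arguments": {
  "rows": [
    [[-1,0,0,-0.1,0,0,0],[-1,0,0,-0.3,0,0,0],[-1,0,0,-0.8,0,0,0],[-1,0,0,-1.5,0,0,0],[-1,0,0,-2.0,0,0,0],[-1,0,0,-2.0,0,0,0],[-1,0,0,-2.0,0,0,0]]
  ]
}}

```text
t: 26.22
ee_pos: [596.3, 298.6, 227.5]
tcp_rot: [-0.001, 0.091, 0.996, -0.001]
ft_force: [-0.3, -0.8, 1.1]
gripper_width: 0.5
grasp_force: 0.0
```

```bash
python3 - <<'E'
from h import *
t=env.capture("top")
for a,p,bb,_ in blobs(mask(t,*YEL),40): print(a,p,onz("top",p,86).round(0))
ax=np.array([556.5,88.2])
for th in (0,20,45,90,135,160,180):
    al=np.radians(180-10.5+th); print(th,(ax+131*np.array([np.cos(al),np.sin(al)])).round(1),"tangent",79.5+th)
plan((427.7,112.1,150,95),(427.7,112.1,63,95))
E
```

```text
177 [308.5 167.7] [630.  75.  86.]
182 [301.9 189.4] [556.  88.  86.]
503 [541.2 214.4] [ 554. -670.   86.]
194 [295.4 210.5] [486. 100.  86.]
108 [ 94.6 284.1] [195. 682.  86.]
0 [427.7 112.1] tangent 79.5
20 [427.3  66.6] tangent 99.5
45 [448.5  14. ] tangent 124.5
90 [532.6 -40.6] tangent 169.5
135 [630.7 -19.8] tangent 214.5
160 [669.4  21.7] tangent 239.5
180 [685.3  64.3] tangent 259.5
at [596.2 298.5 227.1] phi 79.5 j6 -0.94 j1 0.45 t 26.275 w 0.7683865305366617
[ 2.63 -4.28  1.56] -15.5 rows 5
[ 2.63 -4.27  3.3 ] -15.5 rows 2
```

>>> {"name": "apply_moves", "arguments": {
  "rows": [
    [[1,0.3,-0.5,0,0,0,14],[1,0.6,-1.0,0,0,0,29],[1,0.9,-1.5,0,0,0,44],[1,1.2,-2.0,0,0,0,58],[1,1.5,-2.5,0,0,0,73],[1,1.8,-3.0,0,0,0,87],[1,2.1,-3.5,0,0,0,102],[1,2.4,-4.0,0,0,0,116],[1,2.63,-4.28,0,0,0,131],[1,2.63,-4.28,0,0,0,145],[1,2.63,-4.28,0,0,0,160],[1,2.63,-4.28,0,0,0,174.5]]
  ]
}}

```text
t: 27.78
ee_pos: [427.9, 112.1, 227.7]
tcp_rot: [-0.0, 0.939, 0.344, -0.001]
ft_force: [-0.2, -0.7, 0.4]
gripper_width: 91.2
grasp_force: 0.0
```

>>> {"name": "apply_moves", "arguments": {
  "rows": [
    [[1,0,0,0,0,0,10],[1,0,0,0,0,0,20],[1,0,0,0,0,0,30],[1,0,0,0,0,0,40],[1,0,0,0,0,0,40],[1,0,0,0,0,0,40]]
  ]
}}

```text
t: 28.52
ee_pos: [428.4, 112.3, 228.3]
tcp_rot: [0.0, 1.0, 0.007, -0.001]
ft_force: [0.1, -0.9, 1.3]
gripper_width: 91.1
grasp_force: 0.0
```

```bash
python3 - <<'E'
from h import *
plan((427.7,112.1,150,-95),(427.7,112.1,63,-95))
E
```

```text
at [428.4 112.3 228.3] phi -89.2 j6 1.79 j1 0.23 t 28.525 w 91.10086814001312
[-0.01  0.    1.57] 5.8 rows 2
[-0.01  0.    3.31] 5.8 rows 2
```

>>> {"name": "apply_moves", "arguments": {
  "rows": [
    [[1,0,0,1.0,0,0,5.8],[1,0,0,2.0,0,0,5.8],[1,0,0,2.8,0,0,5.8],[1,0,0,3.3,0,0,5.8],[1,0,0,3.3,0,0,5.8],[-0.5,0,0,3.3,0,0,5.8],[-0.5,0,0,3.3,0,0,5.8],[-0.5,0,0,3.3,0,0,5.8],[-0.5,0,0,3.3,0,0,5.8],[-0.5,0,0,3.3,0,0,5.8],[-0.5,0,0,3.3,0,0,5.8],[-0.5,0,0,3.3,0,0,5.8]]
  ],
  "grip_force": 5
}}

```text
t: 30.02
ee_pos: [428.7, 112.4, 64.0]
tcp_rot: [-0.0, 0.999, -0.045, 0.0]
ft_force: [-0.4, -0.3, 0.1]
gripper_width: 24.6
grasp_force: 0.0
```

```bash
cat > arc.py <<'E'
from h import *
import sys
a=float(sys.argv[1]);b=float(sys.argv[2]);s=float(sys.argv[3])
print(env.observe()["ft_force"].round(1))
st=env.observe(); R=rot(st["tcp_rot"]); a0=np.degrees(np.arctan2(R[1,1],R[0,1])); p=st["ee_pos"]; print(p,a0,st["gripper_width"])
ax=np.array([556.5,88.2])
v=p[:2]-ax; print("tcp th",np.degrees(np.arctan2(v[1],v[0]))-169.5, np.hypot(*v))
for th in np.arange(a,b+.1,s):
    al=np.radians(169.5+th); w=np.r_[ax+131*np.array([np.cos(al),np.sin(al)]),p[2]]
    d=R.T@(w-p)/50; az=-(((-100.5+th-a0)+180)%360-180); print(th,d[:2].round(2),round(az,1))
E
python3 arc.py 5 72 6
```

```text
[-0.4 -0.3  0.1]
[428.72907394 112.35288352  63.96179481] -95.19088396067211 24.60780122594499
tcp th -0.20446660343657186 130.0337314980353
5.0 [-0.03  0.24] 0.3
11.0 [-0.02  0.51] -5.7
17.0 [0.02 0.78] -11.7
23.0 [0.09 1.05] -17.7
29.0 [0.19 1.3 ] -23.7
35.0 [0.31 1.55] -29.7
41.0 [0.46 1.78] -35.7
47.0 [0.63 1.99] -41.7
53.0 [0.83 2.19] -47.7
59.0 [1.04 2.36] -53.7
65.0 [1.27 2.51] -59.7
71.0 [1.51 2.64] -65.7
```

>>> {"name": "apply_moves", "arguments": {
  "rows": [
    [[-0.5,-0.02,0.12,0,0,0,0],[-0.5,-0.03,0.3,0,0,0,-1],[-0.5,-0.02,0.51,0,0,0,-5.7],[-0.5,0.02,0.78,0,0,0,-11.7],[-0.5,0.09,1.05,0,0,0,-17.7],[-0.5,0.19,1.3,0,0,0,-23.7],[-0.5,0.31,1.55,0,0,0,-29.7],[-0.5,0.46,1.78,0,0,0,-35.7],[-0.5,0.63,1.99,0,0,0,-41.7],[-0.5,0.83,2.19,0,0,0,-47.7],[-0.5,1.04,2.36,0,0,0,-53.7],[-0.5,1.27,2.51,0,0,0,-59.7]]
  ]
}}

```text
t: 31.52
ee_pos: [479.9, -19.3, 63.8]
tcp_rot: [-0.0, 0.888, 0.459, -0.001]
ft_force: [-0.0, 1.5, -0.8]
gripper_width: 22.9
grasp_force: 0.4
```

```bash
python3 arc.py 71 138 6
```

```text
[-0.   1.5 -0.8]
[479.91328501 -19.25698246  63.80038213] -35.2937008651912 22.880258136453183
tcp th -294.9782229728505 131.95653826904413
71.0 [0.03 0.27] -5.8
77.0 [0.07 0.54] -11.8
83.0 [0.14 0.81] -17.8
89.0 [0.24 1.07] -23.8
95.0 [0.37 1.31] -29.8
101.0 [0.51 1.54] -35.8
107.0 [0.69 1.75] -41.8
113.0 [0.88 1.95] -47.8
119.0 [1.09 2.12] -53.8
125.0 [1.32 2.27] -59.8
131.0 [1.56 2.4 ] -65.8
137.0 [1.82 2.5 ] -71.8
```

>>> {"name": "apply_moves", "arguments": {
  "rows": [
    [[-0.5,0.03,0.2,0,0,0,-5],[-0.5,0.07,0.54,0,0,0,-11.8],[-0.5,0.14,0.81,0,0,0,-17.8],[-0.5,0.24,1.07,0,0,0,-23.8],[-0.5,0.37,1.31,0,0,0,-29.8],[-0.5,0.51,1.54,0,0,0,-35.8],[-0.5,0.69,1.75,0,0,0,-41.8],[-0.5,0.88,1.95,0,0,0,-47.8],[-0.5,1.09,2.12,0,0,0,-53.8],[-0.5,1.32,2.27,0,0,0,-59.8],[-0.5,1.56,2.4,0,0,0,-65.8],[-0.5,1.82,2.5,0,0,0,-71.8]]
  ]
}}

```text
t: 33.02
ee_pos: [634.6, -17.7, 63.5]
tcp_rot: [-0.001, 0.45, 0.893, -0.001]
ft_force: [-0.1, 0.5, -1.5]
gripper_width: 22.5
grasp_force: 0.4
```

```bash
python3 arc.py 141 186 4
```

```text
[-0.1  0.5 -1.5]
[634.57257616 -17.7392197   63.5223994 ] 36.515558510386086 22.514445988961484
tcp th -223.11140760359334 131.59956466503516
141.0 [0.02 0.19] -4.0
145.0 [0.04 0.37] -8.0
149.0 [0.07 0.55] -12.0
153.0 [0.11 0.73] -16.0
157.0 [0.17 0.9 ] -20.0
161.0 [0.24 1.07] -24.0
165.0 [0.32 1.24] -28.0
169.0 [0.41 1.39] -32.0
173.0 [0.51 1.55] -36.0
177.0 [0.62 1.69] -40.0
181.0 [0.75 1.83] -44.0
185.0 [0.88 1.95] -48.0
```

>>> {"name": "apply_moves", "arguments": {
  "rows": [
    [[-0.5,0.02,0.19,0,0,0,-4],[-0.5,0.04,0.37,0,0,0,-8],[-0.5,0.07,0.55,0,0,0,-12],[-0.5,0.11,0.73,0,0,0,-16],[-0.5,0.17,0.9,0,0,0,-20],[-0.5,0.24,1.07,0,0,0,-24],[-0.5,0.32,1.24,0,0,0,-28],[-0.5,0.41,1.39,0,0,0,-32],[-0.5,0.51,1.55,0,0,0,-36],[-0.5,0.62,1.69,0,0,0,-40],[-0.5,0.72,1.79,0,0,0,-43],[-0.5,0.76,1.84,0,0,0,-43]]
  ]
}}

```text
t: 34.52
ee_pos: [686.3, 66.7, 63.6]
tcp_rot: [-0.001, 0.093, 0.996, -0.001]
ft_force: [-0.7, -6.6, 0.3]
gripper_width: 22.8
grasp_force: 3.3
```

```bash
python3 arc.py 180 183 1
```

```text
[-0.7 -6.6  0.3]
[686.27055512  66.71112817  63.57014318] 79.33135714891267 22.752908686723817
tcp th -178.902361717152 131.53770785717185
180.0 [ 0.01 -0.05] -0.2
181.0 [ 0.01 -0.  ] -1.2
182.0 [0.01 0.04] -2.2
183.0 [0.01 0.09] -3.2
```

>>> {"name": "apply_moves", "arguments": {
  "rows": [
    [[1,0,-0.03,0,0,0,0],[1,0,-0.03,0,0,0,0],[1,0,-0.03,0,0,0,0],[1,0,-0.03,-1,0,0,0],[1,0,-0.03,-2.2,0,0,0],[-1,0.9,0,-4.2,0,0,0],[-1,0.9,0,-4.2,0,0,0],[-1,0.9,0,-4.2,0,0,0],[-1,0.9,0,-4.2,0,0,0],[-1,0.9,0,-4.2,0,0,0],[-1,0.9,0,-4.2,0,0,0]]
  ]
}}

```text
t: 35.9
ee_pos: [642.5, 76.4, 272.3]
tcp_rot: [-0.001, 0.093, 0.996, -0.0]
ft_force: [-0.1, -0.1, -0.4]
gripper_width: 15.9
grasp_force: 0.0
```

```bash
python3 - <<'E'
from h import *
st,im=shot("w6"); print(st["ee_pos"])
for a,p,bb,l in blobs(mask(im,*YEL),400): print(a,p,bb,sq(st,l,86))
t=env.capture("top")
for a,p,bb,_ in blobs(mask(t,*RED),8): print(a,p,bb,onz("top",p,88))
plan((595.8,299,165,79.5),(595.8,299,150,79.5),(595.8,299,135.3,79.5))
E
```

```text
[642.49316889  76.44283511 272.27416533]
1411 [311.3  40.2] [293  21  37  40] ((483.7955627441406, 100.86674499511719), (40.929866790771484, 47.493961334228516), 79.14459991455078)
1425 [311.8 102.3] [294  82  37  41] ((555.3850708007812, 88.37483978271484), (41.16102981567383, 46.25569152832031), 79.54588317871094)
1449 [312.7 162.1] [295 142  36  42] ((624.9424438476562, 75.74105072021484), (41.116031646728516, 49.1812629699707), 79.84558868408203)
9 [252.1 172.3] [249 171   7   4] [595.10139558 253.52533712  88.        ]
at [642.6  76.5 272.9] phi 79.3 j6 -1.28 j1 0.1 t 36.0 w 7.603346830602981
[1.74 4.2  2.16] -0.2 rows 5
[1.74 4.2  2.46] -0.2 rows 1
[1.74 4.2  2.75] -0.2 rows 1
```

View pics/w6.png

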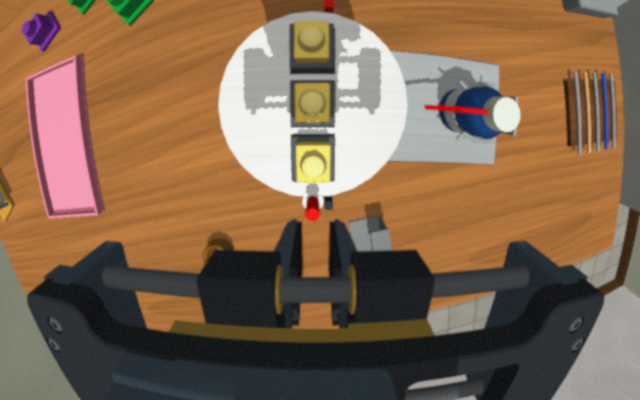

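The pin is at the black post (312,205) and the dies are square on their marks. Second press.

>>> {"name": "apply_moves", "arguments": {
  "rows": [
    [[-1,1.74,4.2,1.3,0,0,0],[-1,1.74,4.2,1.3,0,0,0],[-1,1.74,4.2,1.3,0,0,0],[-1,1.74,4.2,1.3,0,0,0],[-1,1.74,4.2,1.8,0,0,0],[-1,1.74,4.2,2.2,0,0,0],[-1,1.74,4.2,2.46,0,0,0],[-1,1.74,4.2,2.56,0,0,0],[-1,1.74,4.2,2.66,0,0,0],[-1,1.74,4.2,2.76,0,0,0],[-1,1.74,4.2,2.85,0,0,0],[-1,1.74,4.2,2.88,0,0,0]]
  ]
}}

```text
t: 37.5
ee_pos: [596.6, 299.1, 134.2]
tcp_rot: [0.002, 0.093, 0.996, 0.001]
ft_force: [-4.9, -2.7, 19.7]
gripper_width: 0.4
grasp_force: 9.9
```

>>> {"name": "apply_moves", "arguments": {
  "rows": [
    [[-1,0,0,0.02,0,0,0],[-1,0,0,0.02,0,0,0],[-1,0,0,0.02,0,0,0]]
  ]
}}

```text
t: 37.88
ee_pos: [596.7, 299.1, 134.2]
tcp_rot: [0.002, 0.093, 0.996, 0.001]
ft_force: [-5.2, -3.7, 18.2]
gripper_width: 0.2
grasp_force: 9.4
```

>>> {"name": "apply_moves", "arguments": {
  "rows": [
    [[-1,0,0,-0.1,0,0,0],[-1,0,0,-0.3,0,0,0],[-1,0,0,-0.8,0,0,0],[1,0,0,-1.5,0,0,0],[1,0,0,-1.5,0,0,0],[1,0,0,-1.5,0,0,0],[1,0,0,-1.5,0,0,0]]
  ]
}}

```text
t: 38.75
ee_pos: [595.5, 298.7, 202.4]
tcp_rot: [-0.001, 0.093, 0.996, -0.001]
ft_force: [-1.1, -0.1, -0.2]
gripper_width: 37.6
grasp_force: 0.0
```

```bash
python3 - <<'E'
from h import *
t=env.capture("top")
for a,p,bb,_ in blobs(mask(t,*YEL),40): print(a,p,onz("top",p,86).round(0))
plan((625,75.5,140,79.5),(625,75.5,57,79.5))
E
```

```text
176 [308.1 168.9] [626.  76.  86.]
183 [301.8 189.7] [555.  88.  86.]
498 [541. 214.] [ 555. -669.   86.]
199 [295.  211.5] [483. 101.  86.]
109 [ 94.7 284.1] [195. 681.  86.]
at [595.5 298.8 202.5] phi 79.3 j6 -0.94 j1 0.45 t 38.8 w 41.723913261666674
[-1.41 -4.28  1.25] -0.2 rows 4
[-1.41 -4.28  2.91] -0.2 rows 2
```

>>> {"name": "apply_moves", "arguments": {
  "rows": [
    [[1,-1.41,-4.28,0,0,0,0],[1,-1.41,-4.28,0,0,0,0],[1,-1.41,-4.28,0,0,0,0],[1,-1.41,-4.28,0,0,0,0],[1,-1.41,-4.28,0.2,0,0,0],[1,-1.41,-4.28,1.2,0,0,0],[1,-1.41,-4.28,2.1,0,0,0],[1,-1.41,-4.28,2.7,0,0,0],[1,-1.41,-4.28,2.9,0,0,0],[1,-1.41,-4.28,2.9,0,0,0],[-1,-1.41,-4.28,2.9,0,0,0],[-1,-1.41,-4.28,2.9,0,0,0]]
  ],
  "grip_force": 25
}}

```text
t: 40.3
ee_pos: [626.5, 75.9, 60.4]
tcp_rot: [0.001, 0.093, 0.996, 0.0]
ft_force: [0.0, -0.3, -0.4]
gripper_width: 74.1
grasp_force: 0.0
```

>>> {"name": "apply_moves", "arguments": {
  "rows": [
    [[-1,0,0,0,0,0,0],[-1,0,0,0,0,0,0],[-1,0,0,0,0,0,0],[-1,0,0,0,0,0,0],[-1,0,0,0,0,0,0],[-1,0,0,-0.8,0,0,0],[-1,0,0,-1.7,0,0,0],[-1,0,0,-2.0,0,0,0],[-1,0,0,-2.0,0,0,0]]
  ]
}}

```text
t: 41.42
ee_pos: [625.5, 75.6, 158.8]
tcp_rot: [0.0, 0.093, 0.996, 0.0]
ft_force: [0.7, 0.1, -4.4]
gripper_width: 39.7
grasp_force: 25.0
```

```bash
python3 - <<'E'
from h import *
plan((577.5,-378,150,83.5),(577.5,-378,23,83.5))
E
```

```text
at [625.5  75.6 158.8] phi 79.3 j6 -1.28 j1 0.1 t 41.425 w 39.71752189383574
[-0.74 -9.09  0.18] -4.2 rows 8
[-0.74 -9.09  2.72] -4.2 rows 3
```

>>> {"name": "apply_moves", "arguments": {
  "rows": [
    [[-1,-0.74,-9.09,0,0,0,-4.2],[-1,-0.74,-9.09,0,0,0,-4.2],[-1,-0.74,-9.09,0,0,0,-4.2],[-1,-0.74,-9.09,0,0,0,-4.2],[-1,-0.74,-9.09,0,0,0,-4.2],[-1,-0.74,-9.09,0,0,0,-4.2],[-1,-0.74,-9.09,0,0,0,-4.2],[-1,-0.74,-9.09,0,0,0,-4.2],[-1,-0.74,-9.09,0,0,0,-4.2],[-1,-0.74,-9.09,0,0,0,-4.2]]
  ]
}}

```text
t: 42.68
ee_pos: [577.6, -375.7, 157.6]
tcp_rot: [-0.001, 0.056, 0.998, 0.001]
ft_force: [0.1, 1.0, -3.7]
gripper_width: 40.1
grasp_force: 25.0
```

```bash
python3 - <<'E'
from h import *
print(env.observe()["grasp_force"])
plan((577.5,-378,23.5,83.5))
E
```

```text
24.999391436576843
at [ 577.6 -375.7  157.6] phi 83.6 j6 -2.05 j1 -0.59 t 42.675 w 40.1490113330567
[-0.01 -0.05  2.68] 0.1 rows 3
```

>>> {"name": "apply_moves", "arguments": {
  "rows": [
    [[-1,0,-0.04,1.0,0,0,0],[-1,0,-0.04,1.9,0,0,0],[-1,0,-0.04,2.45,0,0,0],[-1,0,-0.04,2.68,0,0,0],[-1,0,-0.04,2.68,0,0,0],[0.5,0,-0.04,2.68,0,0,0],[0.5,0,-0.04,2.68,0,0,0],[0.5,0,-0.04,2.68,0,0,0],[0.5,0,-0.04,2.68,0,0,0],[0.5,0,-0.04,1.7,0,0,0],[0.5,0,-0.04,0.5,0,0,0],[0.5,0,-0.04,-0.2,0,0,0]]
  ]
}}

```text
t: 44.18
ee_pos: [578.4, -380.5, 172.7]
tcp_rot: [0.002, 0.057, 0.998, -0.001]
ft_force: [-0.1, -0.1, 1.0]
gripper_width: 68.2
grasp_force: 0.0
```

>>> {"name": "apply_moves", "arguments": {
  "rows": [
    [[1,0,-0.04,0,0,0,0],[1,0,-0.04,0,0,0,0]]
  ]
}}

```text
t: 44.42
ee_pos: [576.5, -381.5, 167.6]
tcp_rot: [-0.001, 0.057, 0.998, 0.001]
ft_force: [0.6, 0.2, -0.2]
gripper_width: 85.2
grasp_force: 0.0
```

```bash
python3 - <<'E'
from h import *
t=env.capture("top")
for a,p,bb,_ in blobs(mask(t,*YEL),40): print(a,p,onz("top",p,86).round(0),onz("top",p,51).round(0))
plan((555.3,88.3,150,79.5),(555.3,88.3,58,79.5))
E
```

```text
182 [301.7 189.8] [555.  88.  86.] [563.  92.  51.]
505 [541.2 214.1] [ 555. -670.   86.] [ 563. -686.   51.]
202 [294.9 211.5] [482. 101.  86.] [489. 105.  51.]
107 [ 94.6 284. ] [195. 682.  86.] [194. 700.  51.]
at [ 576.3 -381.2  166.9] phi 83.5 j6 -2.06 j1 -0.6 t 44.475 w 89.6905454803148
[1.48 9.28 0.36] 4.0 rows 8
[1.47 9.28 2.2 ] 4.0 rows 2
```

>>> {"name": "apply_moves", "arguments": {
  "rows": [
    [[1,1.47,9.28,0,0,0,4],[1,1.47,9.28,0,0,0,4],[1,1.47,9.28,0,0,0,4],[1,1.47,9.28,0,0,0,4],[1,1.47,9.28,0,0,0,4],[1,1.47,9.28,0,0,0,4],[1,1.47,9.28,0,0,0,4],[1,1.47,9.28,0,0,0,4],[1,1.47,9.28,0,0,0,4],[1,1.47,9.28,0,0,0,4]]
  ]
}}

```text
t: 45.72
ee_pos: [556.2, 86.9, 167.8]
tcp_rot: [-0.001, 0.091, 0.996, -0.001]
ft_force: [-0.5, -0.3, 0.4]
gripper_width: 91.4
grasp_force: 0.0
```

```bash
python3 - <<'E'
from h import *
t=env.capture("top")
for a,p,bb,_ in blobs(mask(t,*YEL),40): print(a,p,onz("top",p,86).round(0),onz("top",p,51).round(0))
plan((555.3,88.3,58.5,79.5))
E
```

```text
162 [445.7 199.9] [ 569. -369.   86.] [ 578. -378.   51.]
512 [541.1 214.1] [ 555. -669.   86.] [ 563. -686.   51.]
109 [ 94.7 284.1] [195. 681.  86.] [194. 700.  51.]
at [556.4  86.4 168.1] phi 79.5 j6 -1.25 j1 0.13 t 45.775 w 91.26634847349399
[0.02 0.04 2.19] -0.0 rows 2
```

The first die stands in the tray at (578,-378).

>>> {"name": "apply_moves", "arguments": {
  "rows": [
    [[1,0.02,0.03,0.9,0,0,0],[1,0.02,0.03,1.8,0,0,0],[1,0.02,0.03,2.19,0,0,0],[1,0.02,0.03,2.19,0,0,0],[-1,0.02,0.03,2.19,0,0,0],[-1,0.02,0.03,2.19,0,0,0],[-1,0.02,0.03,2.19,0,0,0],[-1,0.02,0.03,2.19,0,0,0],[-1,0.02,0.03,2.19,0,0,0],[-1,0.02,0.03,2.19,0,0,0],[-1,0.02,0.03,2.19,0,0,0],[-1,0.02,0.03,2.19,0,0,0]]
  ]
}}

```text
t: 47.28
ee_pos: [556.0, 89.2, 59.6]
tcp_rot: [0.0, 0.091, 0.996, -0.0]
ft_force: [-0.9, -0.7, 2.1]
gripper_width: 40.0
grasp_force: 25.0
```

>>> {"name": "apply_moves", "arguments": {
  "rows": [
    [[-1,0,0,-0.9,0,0,0],[-1,0,0,-1.8,0,0,0],[-1,0,0,-2.0,0,0,0],[-1,0,0,-2.0,0,0,0]]
  ]
}}

```text
t: 47.78
ee_pos: [555.3, 89.3, 158.4]
tcp_rot: [-0.001, 0.091, 0.996, -0.0]
ft_force: [0.5, 0.3, -4.1]
gripper_width: 39.9
grasp_force: 25.0
```

```bash
python3 - <<'E'
from h import *
print(env.observe()["grasp_force"])
plan((498,-369.5,150,83.5),(498,-369.5,23.5,83.5))
E
```

```text
24.99934583902359
at [555.3  89.3 158.4] phi 79.5 j6 -1.25 j1 0.14 t 47.775 w 39.87534499899725
[-0.54 -9.23  0.17] -4.0 rows 8
[-0.55 -9.23  2.7 ] -4.0 rows 3
```

>>> {"name": "apply_moves", "arguments": {
  "rows": [
    [[-1,-0.55,-9.23,0,0,0,-4],[-1,-0.55,-9.23,0,0,0,-4],[-1,-0.55,-9.23,0,0,0,-4],[-1,-0.55,-9.23,0,0,0,-4],[-1,-0.55,-9.23,0,0,0,-4],[-1,-0.55,-9.23,0,0,0,-4],[-1,-0.55,-9.23,0,0,0,-4],[-1,-0.55,-9.23,0,0,0,-4],[-1,-0.55,-9.23,0,0,0,-4],[-1,-0.55,-9.23,0,0,0,-4]]
  ]
}}

```text
t: 49.02
ee_pos: [498.5, -367.8, 157.8]
tcp_rot: [-0.001, 0.056, 0.998, 0.001]
ft_force: [-0.9, -0.1, -3.4]
gripper_width: 39.8
grasp_force: 25.0
```

```bash
python3 - <<'E'
from h import *
print(env.observe()["grasp_force"],env.observe()["ft_force"])
plan((498,-369.5,24,83.5))
E
```

```text
24.99943256378174 [-0.91224323 -0.07695094 -3.42199673]
at [ 498.5 -367.8  157.8] phi 83.5 j6 -2.11 j1 -0.65 t 49.025 w 39.80188282113694
[-0.   -0.04  2.68] 0.0 rows 3
```

>>> {"name": "apply_moves", "arguments": {
  "rows": [
    [[-1,0,-0.03,1.0,0,0,0],[-1,0,-0.03,1.9,0,0,0],[-1,0,-0.03,2.45,0,0,0],[-1,0,-0.03,2.67,0,0,0],[-1,0,-0.03,2.67,0,0,0],[0.5,0,-0.03,2.67,0,0,0],[0.5,0,-0.03,2.67,0,0,0],[0.5,0,-0.03,2.67,0,0,0],[0.5,0,-0.03,2.67,0,0,0],[0.5,0,-0.03,1.7,0,0,0],[0.5,0,-0.03,0.5,0,0,0],[0.5,0,-0.03,-0.2,0,0,0]]
  ]
}}

```text
t: 50.52
ee_pos: [499.7, -371.8, 172.9]
tcp_rot: [0.002, 0.057, 0.998, -0.001]
ft_force: [0.2, -0.0, -0.6]
gripper_width: 68.1
grasp_force: 0.0
```

>>> {"name": "apply_moves", "arguments": {
  "rows": [
    [[1,0,-0.03,0,0,0,0],[1,0,-0.03,0,0,0,0],[1,0,-0.03,0,0,0,0]]
  ]
}}

```text
t: 50.9
ee_pos: [497.8, -371.9, 167.5]
tcp_rot: [-0.001, 0.057, 0.998, 0.001]
ft_force: [0.3, 0.1, -0.9]
gripper_width: 90.8
grasp_force: 0.0
```

```bash
python3 - <<'E'
from h import *
t=env.capture("top")
for a,p,bb,_ in blobs(mask(t,*YEL),40): print(a,p,onz("top",p,86).round(0),onz("top",p,51).round(0))
plan((483,101,150,79.5))
E
```

```text
505 [541.3 214. ] [ 555. -670.   86.] [ 564. -687.   51.]
202 [294.9 211.5] [482. 101.  86.] [489. 105.  51.]
108 [ 94.6 284.1] [195. 682.  86.] [194. 700.  51.]
at [ 497.9 -372.   167.7] phi 83.5 j6 -2.12 j1 -0.66 t 50.95 w 91.11525558307268
[1.37 9.36 0.37] 4.0 rows 8
```

>>> {"name": "apply_moves", "arguments": {
  "rows": [
    [[1,1.37,9.36,0,0,0,4],[1,1.37,9.36,0,0,0,4],[1,1.37,9.36,0,0,0,4],[1,1.37,9.36,0,0,0,4],[1,1.37,9.36,0,0,0,4],[1,1.37,9.36,0,0,0,4],[1,1.37,9.36,0,0,0,4],[1,1.37,9.36,0,0,0,4],[1,1.37,9.36,0,0,0,4],[1,1.37,9.36,0,0,0,4]]
  ]
}}

```text
t: 52.2
ee_pos: [483.2, 99.7, 168.9]
tcp_rot: [-0.001, 0.091, 0.996, -0.0]
ft_force: [-0.2, 0.2, -0.8]
gripper_width: 91.2
grasp_force: 0.0
```

```bash
python3 - <<'E'
from h import *
t=env.capture("top")
for a,p,bb,_ in blobs(mask(t,*YEL),40): print(a,p,onz("top",p,86).round(0),onz("top",p,51).round(0))
plan((483,101,58.5,79.5))
E
```

```text
165 [445.7 199.9] [ 569. -369.   86.] [ 578. -378.   51.]
493 [541.  213.9] [ 555. -669.   86.] [ 564. -686.   51.]
182 [439.2 216.5] [ 514. -352.   86.] [ 521. -360.   51.]
109 [ 94.7 284.1] [195. 681.  86.] [194. 700.  51.]
at [483.3  99.3 169. ] phi 79.5 j6 -1.21 j1 0.18 t 52.25 w 91.15652127749992
[0.01 0.03 2.21] -0.0 rows 2
```

The second die was nudged to (521,-360) in the tray, but it's still inside. Continue with the third.

>>> {"name": "apply_moves", "arguments": {
  "rows": [
    [[1,0.01,0.03,0.9,0,0,0],[1,0.01,0.03,1.8,0,0,0],[1,0.01,0.03,2.21,0,0,0],[1,0.01,0.03,2.21,0,0,0],[-1,0.01,0.03,2.21,0,0,0],[-1,0.01,0.03,2.21,0,0,0],[-1,0.01,0.03,2.21,0,0,0],[-1,0.01,0.03,2.21,0,0,0],[-1,0.01,0.03,2.21,0,0,0],[-1,0.01,0.03,2.21,0,0,0],[-1,0.01,0.03,2.21,0,0,0],[-1,0.01,0.03,2.21,0,0,0]]
  ]
}}

```text
t: 53.75
ee_pos: [483.3, 101.9, 59.1]
tcp_rot: [0.0, 0.091, 0.996, 0.0]
ft_force: [-0.0, 1.0, 1.5]
gripper_width: 39.9
grasp_force: 25.0
```

>>> {"name": "apply_moves", "arguments": {
  "rows": [
    [[-1,0,0,-0.9,0,0,0],[-1,0,0,-1.8,0,0,0],[-1,0,0,-2.0,0,0,0],[-1,0,0,-2.0,0,0,0]]
  ]
}}

```text
t: 54.25
ee_pos: [482.7, 101.7, 158.1]
tcp_rot: [-0.001, 0.091, 0.996, -0.0]
ft_force: [0.6, -0.3, -4.4]
gripper_width: 39.8
grasp_force: 25.0
```

```bash
python3 - <<'E'
from h import *
print(env.observe()["grasp_force"])
plan((418.5,-360.5,150,83.5))
E
```

```text
24.982803761959076
at [482.7 101.7 158.1] phi 79.5 j6 -1.2 j1 0.18 t 54.25 w 39.830548846357736
[-0.42 -9.32  0.17] -4.0 rows 8
```

>>> {"name": "apply_moves", "arguments": {
  "rows": [
    [[-1,-0.42,-9.32,0,0,0,-4],[-1,-0.42,-9.32,0,0,0,-4],[-1,-0.42,-9.32,0,0,0,-4],[-1,-0.42,-9.32,0,0,0,-4],[-1,-0.42,-9.32,0,0,0,-4],[-1,-0.42,-9.32,0,0,0,-4],[-1,-0.42,-9.32,0,0,0,-4],[-1,-0.42,-9.32,0,0,0,-4],[-1,-0.42,-9.32,0,0,0,-4],[-1,-0.42,-9.32,0,0,0,-4],[-1,-0.42,-9.32,0,0,0,-4]]
  ]
}}

```text
t: 55.62
ee_pos: [418.9, -358.8, 158.1]
tcp_rot: [-0.001, 0.056, 0.998, 0.001]
ft_force: [0.4, -0.1, -2.6]
gripper_width: 39.7
grasp_force: 25.0
```

```bash
python3 - <<'E'
from h import *
print(env.observe()["grasp_force"],env.observe()["ft_force"])
plan((418.5,-360.5,24,83.5))
E
```

```text
24.982903003692627 [ 0.39971893 -0.06497311 -2.63766529]
at [ 418.9 -358.8  158.1] phi 83.6 j6 -2.19 j1 -0.73 t 55.625 w 39.73132173734338
[ 0.   -0.04  2.68] 0.1 rows 3
```

Place it, then retreat toward the turntable to clear the view.

>>> {"name": "apply_moves", "arguments": {
  "rows": [
    [[-1,0,-0.03,1.0,0,0,0],[-1,0,-0.03,1.9,0,0,0],[-1,0,-0.03,2.45,0,0,0],[-1,0,-0.03,2.67,0,0,0],[-1,0,-0.03,2.67,0,0,0],[0.5,0,-0.03,2.67,0,0,0],[0.5,0,-0.03,2.67,0,0,0],[0.5,0,-0.03,2.67,0,0,0],[0.5,0,-0.03,2.67,0,0,0],[0.5,0,-0.03,1.7,0,0,0],[0.5,0,-0.03,0.5,0,0,0],[0.5,0,-0.03,-1.5,0,0,0]]
  ]
}}

```text
t: 57.12
ee_pos: [418.6, -361.5, 198.0]
tcp_rot: [-0.0, 0.057, 0.998, 0.0]
ft_force: [0.7, -0.6, -0.5]
gripper_width: 68.8
grasp_force: 0.0
```

>>> {"name": "apply_moves", "arguments": {
  "rows": [
    [[0.5,-1.5,4,-2.5,0,0,0],[0.5,-1.5,4,-2.5,0,0,0],[0.5,-1.5,4,-2.5,0,0,0],[0.5,-1.5,4,-2.5,0,0,0],[0.5,-1.5,4,-2.5,0,0,0],[0.5,-1.5,4,-2.5,0,0,0],[0.5,-1.5,4,-2.5,0,0,0]]
  ]
}}

```text
t: 58.0
ee_pos: [515.0, -172.5, 320.3]
tcp_rot: [-0.001, 0.057, 0.998, 0.0]
ft_force: [0.8, -0.3, 0.5]
gripper_width: 68.4
grasp_force: 0.0
```

```bash
python3 - <<'E'
from h import *
t=env.capture("top")
for a,p,bb,_ in blobs(mask(t,*YEL),40): print(a,p,onz("top",p,51).round(0))
cv2.imwrite("pics/t9.png",cv2.resize(t[110:290,210:480,::-1],None,fx=2.95,fy=2.95,interpolation=cv2.INTER_CUBIC))
E
```

```text
162 [445.7 199.9] [ 578. -378.   51.]
489 [541.2 214.1] [ 563. -686.   51.]
179 [439.2 216.4] [ 521. -360.   51.]
182 [437.8 248.3] [ 418. -361.   51.]
108 [ 94.6 284.1] [194. 700.  51.]
```

View pics/t9.png

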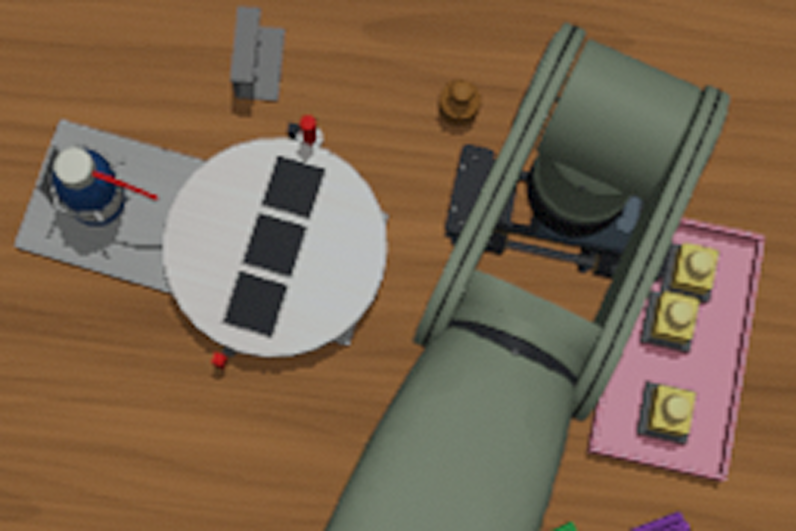

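All three dies are in the tray at crop (697,268), (677,315) and (673,410), and the guard and weight are unmoved. I'll check from the side that the two close dies stand flat.

```bash
python3 - <<'E'
from h import *
st,im=shot("w9")
for a,p,bb,l in blobs(mask(im,*YEL),300): print(a,p,bb,sq(st,l,51))
s=env.capture("scene"); b=im[60:240,60:300,::-1]
o=np.zeros((600,800,3),np.uint8); o[:300,:]=cv2.resize(im[0:210,20:580,::-1],(800,300)); o[300:]=cv2.resize(s[160:265,130:410,::-1],(800,300),interpolation=cv2.INTER_CUBIC); cv2.imwrite("pics/c9.png",o)
E
```

```text
927 [186.  117.6] [171 101  32  34] ((418.95281982421875, -356.39984130859375), (51.046382904052734, 49.11919021606445), 84.52366638183594)
917 [198.3 182.3] [184 166  30  34] ((520.81103515625, -355.208984375), (49.764617919921875, 52.84565353393555), 82.49445343017578)
941 [ 53.7 227.4] [ 35 197  39  59] ((564.918701171875, -727.7080688476562), (108.73921966552734, 85.337646484375), 23.74028205871582)
835 [195.4 216.6] [181 201  30  32] ((575.1692504882812, -373.55084228515625), (51.24546432495117, 53.440189361572266), 83.5177993774414)
```

View pics/c9.png

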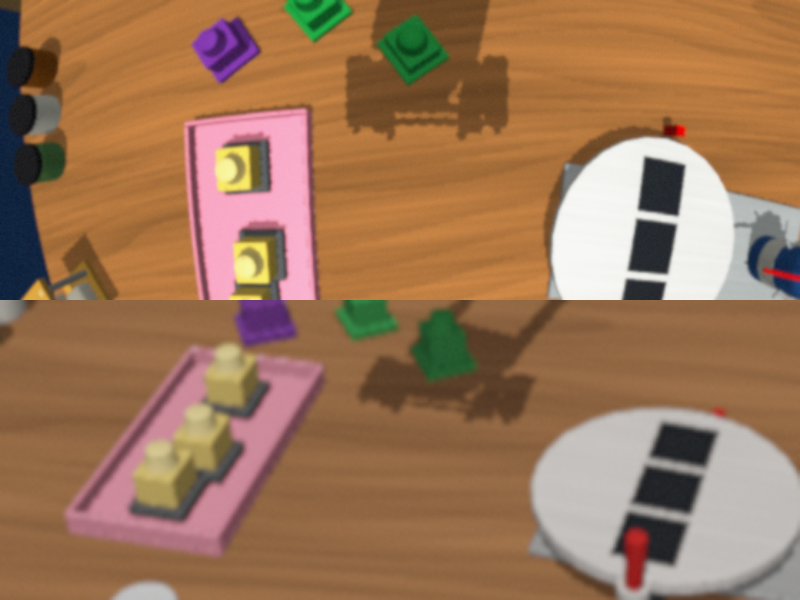

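All three dies are upright and flat in the tray, and the arm is clear of everything. Handing in.

```bash
python3 -c "
from workcell import env
print(env.job_done())"
```

```text
the job is handed in; nothing more can be done
None
```

I've handed in the job, though the hand-in returned no verdict: both cap presses were done, one at each stop with the dies on their marks, and all three dies stand upright in the pink tray; the guard and weight look unmoved, and I kept the arm away from the dappen holder but did not re-measure it.

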